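Check a beaker base with the spring probe before engraving

TASK

Lower the loose metal beaker, base up as it stands, over the matching one on the round fixture so that the two are nested fully home, and let it go. Then take the spring probe out of its slanted holder and hold it upright with its tip inside the small ring marked on the top beaker's base, pressing gently until the plunger is about half way in, without ever jamming it hard. Finish while still holding it there in the gripper, pressed and still, and leave the oil bottle, the rail clamp and the brass weight alone.

Things in the scene. Friction and masses are not known exactly. Their poses are not given: they have to be found in the camera images.
- fixture: Fixed dark steel disc, 110 mm across and 20 mm high, with a steel spigot 62 mm across and 10 mm high on top of it that centres the lower beaker. Origin: centre of its underside, on the table; z up. Where it stands varies.
- beaker_low: Plain metal beaker, mouth down on the fixture, loose, about 0.18 kg, 82 mm high. From below: hollow cone, 72 mm across at the rim, 56 mm at 50 mm height (inside 67 mm at the rim, 51 mm at its ceiling 48 mm above the rim), then a solid straight round foot 46 mm across, 32 mm high. Origin: centre of the rim plane (lowest); z up through the foot. The rim is 20 mm above the table.
- beaker_loose: Second beaker, identical to beaker_low, mouth down on the table away from the fixture; same origin and axes. Grip it across its 46 mm foot (the wider shoulder begins 32 mm below the top). Nested, its ceiling rests on the lower foot: its origin 34 mm above that of beaker_low (54 mm above the table), its top 136 mm above the table, with 2.5 mm play sideways.
- beaker_loose_mark (a point): Centre of the engraved ring (14 mm outer, 11 mm inner diameter, with a dot in the middle) in the middle of the flat upward-facing base of beaker_loose, 82 mm above its rim; axes as the beaker's.
- holder: Fixed probe stand: dark foot 110 x 80 x 10 mm and, on two cheeks, a grey plate 56 x 64 x 12 mm with a 22 mm square through hole. The plate slopes 0.42 rad (24 deg): the hole's axis leans from vertical to the holder's -x side. Centre of the hole's upper mouth: 75 mm straight above the origin. Origin: centre of the foot's underside, on the table; z up; yaw varies.
- probe: Round spring probe, 0.12 kg: black handle 24 mm across, 6 to 80 mm above the origin; collar 38 mm across, 6 mm thick; nose 18 mm across, 35 mm long; thin plunger. Origin: on the axis, under the collar, which rests on the holder's plate, nose in the hole; z along the axis to the handle's free end. At first it leans 0.42 rad to the holder's -x; draw it out along its axis, 55 mm to clear.
- probe_tip (a point): End of the probe's plunger, on the probe's axis, 55 mm below the probe's origin when the plunger is out (moves with the plunger); axes as the probe's.
- plunger (a joint): How far the plunger is pushed into the probe, in m: 0 fully out, 0.010 fully in. Spring: about 0.6 N to start it, 0.4 N more per mm: 2.6 N half way, 4.6 N fully in.
- oil_bottle: Bystander: closed amber bottle, 44 mm across, 110 mm high, beside the work. Origin: centre of its underside.
- rail_clamp: Bystander: black plate 60 x 45 x 12 mm with a thumb knob, 36 mm high in all. Origin: centre of its underside.
- weight: Bystander: brass weight with a knob, 44 mm across, 55 mm high. Origin: centre of its underside.

How it is judged:
By the outcome, as a careful person would: the job done as asked, in the order asked, and still so for the second after the job is handed in, while the arm keeps its last pose, push and grip.
It also fails if it takes over 58 s, if anything falls off the work surface, if the arm or the gripper's body presses on something with over 40 N, if the wrist force passes 120 N, or if a joint passes its speed limit or range.

ROBOT

A 6-joint arm with a two-finger parallel gripper is mounted at the origin on the work surface. World frame = base frame: x ahead of the robot, y to its left, z up, the work surface at z = 0. Lengths are in m, angles in rad, forces in N, time in s.
With the tool pointing down it reaches from about 0.3 to 0.775 m from the base axis. Payload 14.6 kg.
Tool frame: the origin (TCP) lies on the centre line of the jaws, within the pads' length; the fingertips stand 19 mm ahead of it and the grasp point (between the pads) is the TCP (ctrl.tip_reach is the distance from the TCP to the fingertips, in m); x points along the fingers, y is the direction in which the jaws open and shut, and the axes are right-handed (so a half turn about x gives the same grasp; the last joint's range is limited). The gripper opens to 94 mm and grips with 3 to 60 N. Pads are 16 mm wide; open, the fingers measure 119 mm over their backs; the gripper's body (75 mm by 177 mm) begins 78 mm behind the grasp point.
Start: joints at [1.185, 0.3, 1.521, -0, 1.321, -0.067], TCP at [0.172, 0.522, 0.186] pointing down, gripper open.
Joint ranges: [-3.03, 3.03], [-0.79, 2.21], [0.23, 2.52], [-1.04, 4.18], [0, 3.07], [-2.55, 2.55]. Speed limits (rad/s): [2.22, 2.22, 2.57, 3.14, 3.14, 3.14].

INTERFACE

Orientations are given as [roll, pitch, yaw] about the fixed x, y, z axes, in that order (R = Rz(yaw) Ry(pitch) Rx(roll)).
In Python, from station import ctrl, optics, models gives the robot as it stands. The module is installed in compiled form; this text tells all that it offers.
- The arm moves only by the tool arm_command, never from a script. Its argument "deltas" is a list of rows, each an object with "translation": the shift along the tool's x, y, z in units of 25 mm (1.0 is 25 mm), a list of three; "turn": the turn, a rotation vector about the tool's x, y, z in units of 5 degrees (1.0 is 5 degrees), a list of three. In form: [{"translation": [x, y, z], "turn": [rx, ry, rz]}, ...]. A call has 1 to 12 rows; each row is the pose to reach, as a shift and turn from the pose commanded when the call began, along the tool's axes at that moment; what a row does not reach only later rows make up. A row lasts 1/12 s, in which the tool goes at most 41.7 mm and 7.16 degrees, less where a joint would pass 70% of its speed; a pose out of reach is approached as far as the arm can. A call with a gripper value outside its range is refused whole. "gripper" is the finger opening in mm, from 0 to 94, set as the call begins (left out, the last holds). The fingers move at their own pace and stop on an object; "force" is the grip in N (left out, the last holds). Time passes only in rows, so rows that repeat a pose let the fingers close. It gives the time, the measured TCP pose, the force and the opening at its end, in the units of the state.
- ctrl.get_obs(): the state, without advancing time (a new reading comes with each control period).
- optics.camera(name): name is "side" or "top" or "wrist"; returns the picture (384x512x3 uint8, red, green, blue); there is no depth.
- optics.get_calibration(name): a dict with "K" (3x3 intrinsics, pixels), "k1" (the pictures are not rectified: a ray, as slopes to the right and down, at radius r is drawn at 1 + k1 r^2 times it, then the intrinsics apply), "origin" and "orientation" of the camera in the world. Camera axes: x right, y down, z forward; pixel columns grow to the right and rows downward; lengths in m; the calibration is good to about 2 mm. A picture is of the moment at which its call begins: read the wrist's pose just before it. get_calibration takes no time and is no camera call; for the wrist camera it gives the pose at the moment of the call.
- ctrl.hand_in(): hands the job in, once; it reports no verdict.
Trained networks look in the newest picture that a camera, given by its name, has taken for a name from the list of things; names that differ only in an ending like _2 or _b are one class to them, and where a whole thing is asked for, a point or a joint stands for the part that bears it (a point fixed in the world has none). Each returns a list of dicts, best first, with "score" (0 to 1); they miss things now and then, are a little off and sometimes report something else, mostly with a low value. They report only what shows in the picture. A call takes as long as a camera call.
- models.look_for(target, camera): "box" ([left, top, right, bottom] in pixels, round what is visible of it).
- models.cut_out(target, camera): "pixels" (384x512 bool, what is visible of it) and "box" ([left, top, right, bottom] in pixels, round what is visible of it).
- models.mark_of(target, camera): "at" ([column, row] in pixels: a listed point, or the origin of a listed thing).
The state is a dict: "time_s": time; "qpos": joint angles; "joint_vel": joint speeds; "tau": joint torques, N m; "ee_pos": TCP position; "eef_rot": TCP orientation; "force": force on the tool from outside, world axes, zero at the start; "moment": the same for the moment, N m; "grip_width": finger opening in m.
Only numpy, scipy, OpenCV 4.12 (cv2) and the standard library are available. Lean on these libraries where they do the work, as an engineer would, in place of code of your own. Each camera call takes 0.05 s, during which the arm holds its last target.

## Working session

There is one attempt and no reset: what is moved stays moved. The work goes in short steps, Python scripts to look and compute and a tool call to move; the robot and the scene stay as the last step left them, time stands still between calls to the robot, and variables do not carry over. Pictures are saved under pics/ and viewed, and the job is handed in when it is done.

Besides the shell and the picture viewer there is one more tool, called after "Request:" as a command line: name --argument value ..., lists and objects as JSON in quotes. arm_command: Moves the arm, as the interface text tells. Its arguments: {"type":"object","properties":{"deltas":{"type":"array"},"gripper":{"type":"number"},"force":{"type":"number"}},"required":["deltas"]}

```bash
mkdir -p pics
python3 - <<'E'
from station import ctrl, optics, models
import cv2
print(ctrl.get_obs(), ctrl.tip_reach)
for n in ["side","top","wrist"]:
    c=optics.get_calibration(n); print(n,c)
    cv2.imwrite(f"pics/{n}0.png",optics.camera(n)[:,:,::-1])
    if n!="wrist":
        for t in ["fixture","beaker_low","beaker_loose","beaker_loose_mark","holder","probe","probe_tip","oil_bottle","rail_clamp","weight"]:
            r=models.mark_of(t,n); print(n,t,[(x["score"],x["at"]) for x in r[:3]])
E
```

```text
{'time_s': 0.0, 'qpos': array([ 1.18537924e+00,  3.00448086e-01,  1.52159528e+00,  1.63442362e-06,
        1.32070677e+00, -6.65799739e-02]), 'joint_vel': array([ 0.00101241,  0.0020743 , -0.00022914,  0.00138737, -0.00205608,
       -0.00043668]), 'tau': array([ 1.00079007e-03, -5.31803584e+01, -3.52741349e+01,  7.08603510e-02,
        2.43503298e-02, -1.34575030e-04]), 'ee_pos': array([0.17228605, 0.52201134, 0.18589297]), 'eef_rot': array([-1.63874402,  1.56963885, -1.95758154]), 'force': array([ 0.04985712,  0.08995609, -0.02595565]), 'moment': array([ 0.03277099,  0.06999154, -0.03041259]), 'grip_width': 0.09418626678385629} 0.019
side {'K': array([[459.40022597,   0.        , 258.74800036],
       [  0.        , 459.40022597, 193.22115343],
       [  0.        ,   0.        ,   1.        ]]), 'k1': 0.020119050267335428, 'origin': array([ 0.13848007, -0.79063289,  0.86442262]), 'orientation': array([-2.2715114 ,  0.02121914, -0.55419909])}
side fixture [(0.82, [186.0, 197.7])]
side beaker_low [(0.89, [185.9, 191.1])]
side beaker_loose [(0.96, [226.9, 231.1])]
side beaker_loose_m
[... 538 characters left out ...]
7597854])}
top fixture [(0.76, [201.9, 237.0])]
top beaker_low [(0.55, [201.1, 233.6])]
top beaker_loose [(0.58, [251.6, 225.0])]
top beaker_loose_mark [(0.79, [255.9, 221.5])]
top holder [(0.55, [325.3, 226.1])]
top probe [(0.71, [326.8, 225.6])]
top probe_tip []
top oil_bottle [(0.65, [140.9, 217.3])]
top rail_clamp [(0.6, [279.3, 170.9])]
top weight [(0.7, [368.4, 230.9])]
wrist {'K': array([[311.99810245,   0.        , 258.18606303],
       [  0.        , 311.99810245, 192.01352   ],
       [  0.        ,   0.        ,   1.        ]]), 'k1': -0.03910750728934057, 'origin': array([0.09675131, 0.54756787, 0.38382962]), 'orientation': array([2.86565462e+00, 1.15620338e-03, 1.25060635e+00])}
```

View images.

View pics/side0.png

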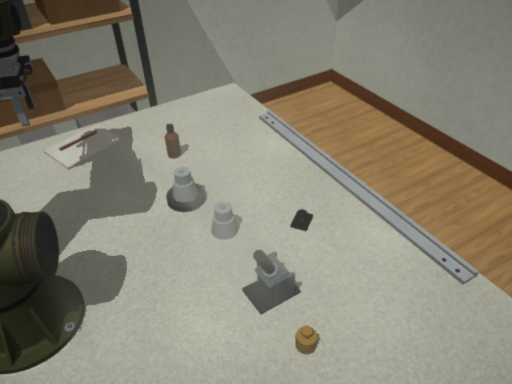

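View pics/top0.png

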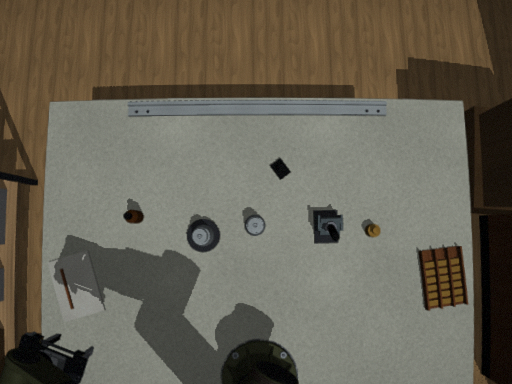

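```bash
cat > h.py <<'E'
import numpy as np, cv2
from scipy.spatial.transform import Rotation as R
from station import ctrl, optics, models
def rot(o): return R.from_euler('xyz',o).as_matrix()
def proj(c,P):
    P=np.atleast_2d(P); q=(P-c['origin'])@rot(c['orientation'])
    s=q[:,:2]/q[:,2:]; r2=(s**2).sum(1,keepdims=True); s=s*(1+c['k1']*r2)
    K=c['K']; return s@K[:2,:2].T+K[:2,2]
def ray(c,uv):
    K=c['K']; d=(np.array(uv)-K[:2,2])/np.array([K[0,0],K[1,1]]); s=d.copy()
    for _ in range(20): s=d/(1+c['k1']*(s@s))
    v=rot(c['orientation'])@np.array([s[0],s[1],1]); return c['origin'],v/np.linalg.norm(v)
def atz(c,uv,z):
    o,v=ray(c,uv); return o+v*(z-o[2])/v[2]
def tri(l):
    A=np.zeros((3,3));b=np.zeros(3);
    for c,uv in l:
        o,v=ray(c,uv);M=np.eye(3)-np.outer(v,v);A+=M;b+=M@o
    p=np.linalg.solve(A,b); return p
E
python3 - <<'E'
from h import *
S=optics.get_calibration('side');T=optics.get_calibration('top')
np.set_printoptions(precision=4,suppress=True)
D=dict(fixture=([186,197.7],[201.9,237],0),low=([185.9,191.1],[201.1,233.6],.02),loose=([226.9,231.1],[251.6,225],0),holder=([271.1,293],[325.3,226.1],0),probe=([269,267.6],[326.8,225.6],.075+.0),oil=([173.5,154.2],[140.9,217.3],0),clamp=([304.9,223.7],[279.3,170.9],0),weight=([303.2,341.6],[368.4,230.9],0))
for k,(s,t,z) in D.items(): print(k,atz(S,s,z),atz(T,t,z),tri([(S,s),(T,t)]))
print(atz(T,[255.9,221.5],.082))
E
```

```text
fixture [0.4751 0.189  0.    ] [0.467  0.1892 0.    ] [0.4706 0.1873 0.0031]
low [0.4795 0.1932 0.02  ] [0.4787 0.1892 0.02  ] [0.4784 0.1889 0.0236]
loose [0.5089 0.004  0.    ] [0.5065 0.0225 0.    ] [ 0.5111  0.0204 -0.0156]
holder [ 0.4975 -0.2301  0.    ] [ 0.5011 -0.226   0.    ] [ 0.5005 -0.2268 -0.0055]
probe [ 0.5004 -0.2175  0.075 ] [ 0.5026 -0.2153  0.075 ] [ 0.5021 -0.2157  0.0722]
oil [0.5333 0.4111 0.    ] [0.5334 0.3974 0.    ] [0.5307 0.3952 0.0105]
clamp [ 0.6994 -0.086   0.    ] [ 0.6894 -0.0727  0.    ] [ 0.6973 -0.077  -0.008 ]
weight [ 0.4859 -0.372   0.    ] [ 0.4834 -0.3737  0.    ] [ 0.4841 -0.3731  0.0029]
[0.5169 0.0092 0.082 ]
```

```bash
cat >> h.py <<'E'
np.set_printoptions(precision=4,suppress=True)
def toolR(axis, ydir):
    x=-np.asarray(axis,float); x/=np.linalg.norm(x)
    y=np.asarray(ydir,float); y=y-x*(x@y); y/=np.linalg.norm(y)
    return np.column_stack([x,y,np.cross(x,y)])
def cur():
    o=ctrl.get_obs(); return o['ee_pos'],rot(o['eef_rot'])
def delta(p,Rt=None,p0=None,R0=None):
    P,Q=cur(); P=P if p0 is None else p0; Q=Q if R0 is None else R0
    Rt=Q if Rt is None else Rt
    t=Q.T@(np.asarray(p)-P)/.025
    w=R.from_matrix(Q.T@Rt).as_rotvec()/np.radians(5)
    print('trans',t.round(3),'turn',w.round(3)); return t,w
E
python3 - <<'E'
from h import *
P,Q=cur(); print(Q)
c=optics.get_calibration('wrist'); print(Q.T@(c['origin']-P)); E=Q.T@rot(c['orientation']); print(E)
for yd in ([0,1,0],[0,-1,0],[1,0,0],[-1,0,0]): 
    print(yd); delta([.512,.008,.2],toolR([0,0,1],yd))
E
```

```text
[[-0.      0.3134  0.9496]
 [-0.      0.9496 -0.3134]
 [-1.     -0.     -0.    ]]
[-0.1974  0.0003 -0.0798]
[[ 0.0011 -0.2725  0.9622]
 [ 1.     -0.001  -0.0015]
 [ 0.0014  0.9622  0.2725]]
[0, 1, 0]
trans [ -0.543 -15.276  19.348] turn [-3.653 -0.     0.   ]
[0, -1, 0]
trans [ -0.543 -15.276  19.348] turn [32.347  0.     0.   ]
[1, 0, 0]
trans [ -0.543 -15.276  19.348] turn [14.347 -0.     0.   ]
[-1, 0, 0]
trans [ -0.543 -15.276  19.348] turn [-21.653  -0.     -0.   ]
```

Request:
arm_command --deltas '[{"translation":[-1,-12.8,19.3],"turn":[-3.65,0,0]},{"translation":[-1,-12.8,19.3],"turn":[-3.65,0,0]},{"translation":[-1,-12.8,19.3],"turn":[-3.65,0,0]},{"translation":[-1,-12.8,19.3],"turn":[-3.65,0,0]},{"translation":[-1,-12.8,19.3],"turn":[-3.65,0,0]},{"translation":[-1,-12.8,19.3],"turn":[-3.65,0,0]},{"translation":[-1,-12.8,19.3],"turn":[-3.65,0,0]},{"translation":[-1,-12.8,19.3],"turn":[-3.65,0,0]},{"translation":[-1,-12.8,19.3],"turn":[-3.65,0,0]},{"translation":[-1,-12.8,19.3],"turn":[-3.65,0,0]},{"translation":[-1,-12.8,19.3],"turn":[-3.65,0,0]},{"translation":[-1,-12.8,19.3],"turn":[-3.65,0,0]}]' --gripper 94

```text
time_s: 2.15
ee_pos: [0.4789, 0.1319, 0.2081]
eef_rot: [0.269, 1.57, 0.268]
force: [0.6, 0.4, 0.7]
grip_width: 0.094
```

Run:
```python
from h import *
print(cur()); delta([.5,.08,.21],toolR([0,0,1],[0,1,0]))
```

```text
(array([0.4789, 0.1319, 0.2081]), array([[ 0.0006,  0.0004,  1.    ],
       [ 0.0002,  1.    , -0.0004],
       [-1.    ,  0.0002,  0.0006]]))
trans [-0.074 -2.074  0.846] turn [-0.005  0.006 -0.002]
```

Request:
arm_command --deltas '[{"translation":[0,-1.4,0],"turn":[0,0,0]},{"translation":[0,-1.4,0],"turn":[0,0,0]},{"translation":[0,-1.4,0],"turn":[0,0,0]},{"translation":[0,-1.4,0],"turn":[0,0,0]}]'

```text
time_s: 2.48
ee_pos: [0.4778, 0.0992, 0.2079]
eef_rot: [1.204, 1.571, 1.204]
force: [0.1, 0.6, 0.4]
grip_width: 0.0939
```

Run:
```python
from h import *
print(ctrl.get_obs()['joint_vel'],cur()[0])
c=optics.get_calibration('wrist'); im=optics.camera('wrist'); cv2.imwrite('pics/w1.png',im[:,:,::-1])
for t,z in [("fixture",0),("beaker_low",.02),("beaker_loose",0),("beaker_loose_mark",.082),("holder",0),("probe",.075)]:
    r=models.mark_of(t,'wrist'); print(t,[(x["score"],x["at"],atz(c,x["at"],z)) for x in r[:3]])
```

```text
[ 0.0269 -0.001  -0.0007 -0.0009  0.0006  0.0007] [0.4778 0.0992 0.2079]
fixture []
beaker_low [(0.94, [324.5, 167.9], array([0.4758, 0.1825, 0.02  ]))]
beaker_loose [(0.98, [196.2, 187.7], array([0.5066, 0.0155, 0.    ]))]
beaker_loose_mark [(0.89, [175.5, 204.7], array([0.5039, 0.0088, 0.082 ])), (0.75, [21.2, 180.9], array([ 0.4765, -0.1597,  0.082 ]))]
holder [(0.9, [19.1, 180.0], array([ 0.4951, -0.2283,  0.    ]))]
probe []
```

View pics/w1.png

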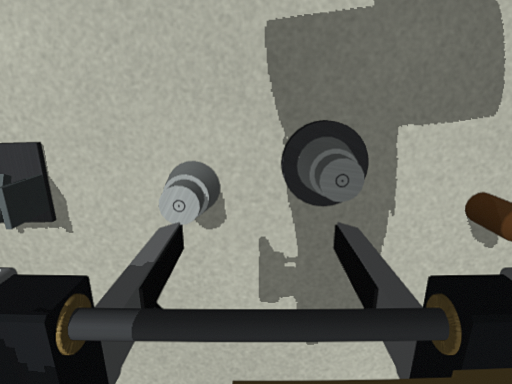

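Run:
```python
from h import *
c=optics.get_calibration('wrist'); S=optics.get_calibration('side'); T=optics.get_calibration('top')
for uv,z in [((342.2,181),.102),((179.2,206),.082)]: print(atz(c,uv,z))
im=cv2.imread('pics/w1.png'); cv2.imwrite('pics/w1c.png',cv2.resize(im[110:240,150:380],None,fx=3.4,fy=3.4,interpolation=cv2.INTER_CUBIC))
s=cv2.imread('pics/side0.png');t=cv2.imread('pics/top0.png')
a=cv2.resize(s[160:320,160:320],(400,400));b=cv2.resize(t[190:260,180:380],(800,280)) 
cv2.imwrite('pics/s0c.png',a);cv2.imwrite('pics/t0c.png',b)
```

```text
[0.4725 0.1836 0.102 ]
[0.5054 0.013  0.082 ]
```

View pics/w1c.png

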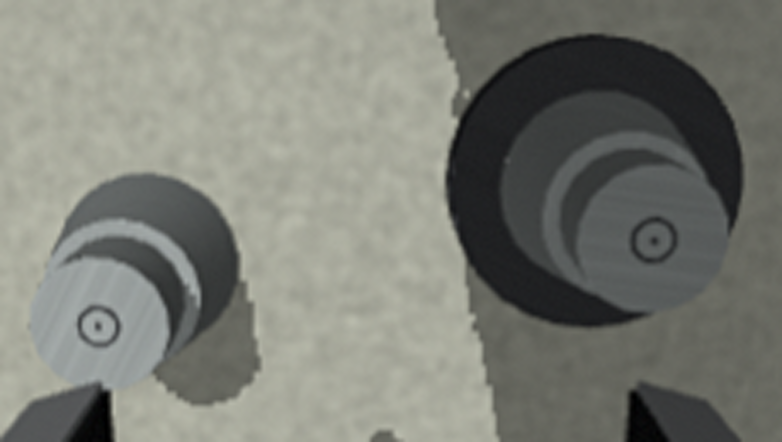

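View pics/s0c.png

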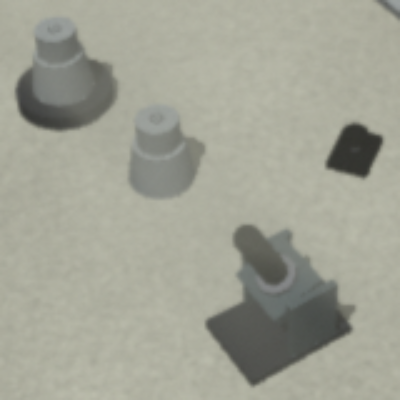

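View pics/t0c.png

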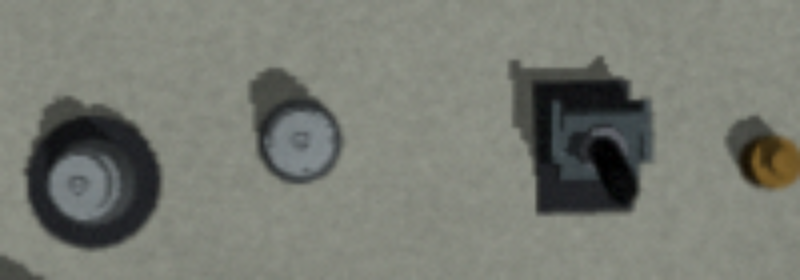

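Request:
arm_command --deltas '[{"translation":[0.8,-3.45,1.1],"turn":[0,0,0]},{"translation":[0.8,-3.45,1.1],"turn":[0,0,0]},{"translation":[0.8,-3.45,1.1],"turn":[0,0,0]},{"translation":[0.8,-3.45,1.1],"turn":[0,0,0]},{"translation":[0.8,-3.45,1.1],"turn":[0,0,0]}]'

```text
time_s: 3.25
ee_pos: [0.5053, 0.0128, 0.1878]
eef_rot: [2.514, 1.57, 2.513]
force: [0.5, -0.0, 0.1]
grip_width: 0.0942
```

Run:
```python
from h import *
print(ctrl.get_obs()['joint_vel'],cur()[0])
c=optics.get_calibration('wrist'); im=optics.camera('wrist'); cv2.imwrite('pics/w2.png',im[:,:,::-1])
for t,z in [("beaker_loose_mark",.082),("beaker_loose",0),("holder",0),("probe",.075)]:
    r=models.mark_of(t,'wrist'); print(t,[(x["score"],x["at"],atz(c,x["at"],z)) for x in r[:3]])
```

```text
[ 0.0282 -0.0151  0.0009  0.0013  0.0025  0.0041] [0.5053 0.0128 0.1878]
beaker_loose_mark [(0.61, [256.1, 186.2], array([0.5053, 0.0107, 0.082 ]))]
beaker_loose [(0.9, [258.9, 171.8], array([0.508 , 0.0136, 0.    ]))]
holder [(0.6, [69.0, 165.5], array([ 0.4989, -0.228 ,  0.    ]))]
probe [(0.97, [30.5, 178.1], array([ 0.4977, -0.2248,  0.075 ]))]
```

View pics/w2.png

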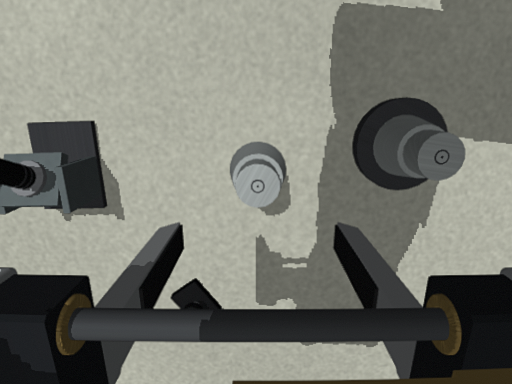

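Request:
arm_command --deltas '[{"translation":[1.5,0,0],"turn":[0,0,0]},{"translation":[3,0,0],"turn":[0,0,0]},{"translation":[4,0,0],"turn":[0,0,0]},{"translation":[4.6,0,0],"turn":[0,0,0]},{"translation":[4.6,0,0],"turn":[0,0,0]},{"translation":[4.6,0,0],"turn":[0,0,0]}]'

```text
time_s: 4.0
ee_pos: [0.5054, 0.013, 0.0731]
eef_rot: [2.984, 1.57, 2.985]
force: [0.2, -0.7, -0.1]
grip_width: 0.0939
```

Run:
```python
from h import *
c=optics.get_calibration('wrist')
print(cur()[0])
# recompute from w2 with shifted cam
c['origin']=c['origin']+np.array([.5053,.0128,.1878])-cur()[0]
print(atz(c,(442,157),.102),atz(c,(258,186.3),.082))
```

```text
[0.5054 0.013  0.0731]
[0.4721 0.1832 0.102 ] [0.5053 0.0126 0.082 ]
```

Request:
arm_command --deltas '[{"translation":[0,0,0],"turn":[0,0,0]},{"translation":[0,0,0],"turn":[0,0,0]},{"translation":[0,0,0],"turn":[0,0,0]},{"translation":[0,0,0],"turn":[0,0,0]},{"translation":[0,0,0],"turn":[0,0,0]},{"translation":[0,0,0],"turn":[0,0,0]},{"translation":[0,0,0],"turn":[0,0,0]},{"translation":[0,0,0],"turn":[0,0,0]},{"translation":[0,0,0],"turn":[0,0,0]}]' --gripper 30 --force 25

```text
time_s: 4.75
ee_pos: [0.5054, 0.0125, 0.0728]
eef_rot: [-2.828, 1.571, -2.828]
force: [0.5, -0.4, 0.3]
grip_width: 0.0374
```

Run:
```python
from h import *
print(ctrl.get_obs())
a=optics.camera('wrist');b=optics.camera('side')
cv2.imwrite('pics/w3.png',a[:,:,::-1]);cv2.imwrite('pics/s3.png',cv2.resize(b[120:320,120:320,::-1],(600,600)))
```

```text
{'time_s': 4.75, 'qpos': array([-0.0476,  0.3306,  1.766 , -0.    ,  1.045 , -1.6182]), 'joint_vel': array([-0.0007,  0.0001, -0.0009, -0.    ,  0.    ,  0.0009]), 'tau': array([ -0.0001, -50.1754, -30.5027,  -0.0169,   0.0753,   0.0002]), 'ee_pos': array([0.5054, 0.0125, 0.0728]), 'eef_rot': array([-2.8279,  1.5708, -2.8282]), 'force': array([ 0.5214, -0.4329,  0.2576]), 'moment': array([ 0.0479, -0.0218,  0.0512]), 'grip_width': 0.037414633988478364}
```

View pics/w3.png

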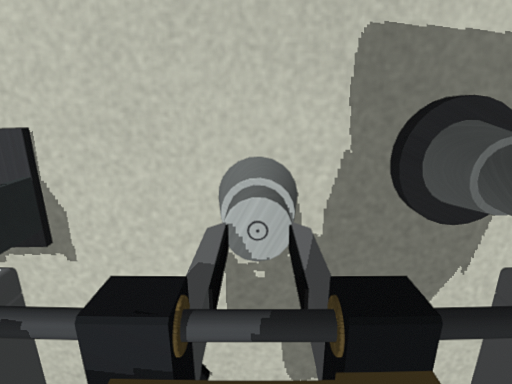

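View pics/s3.png

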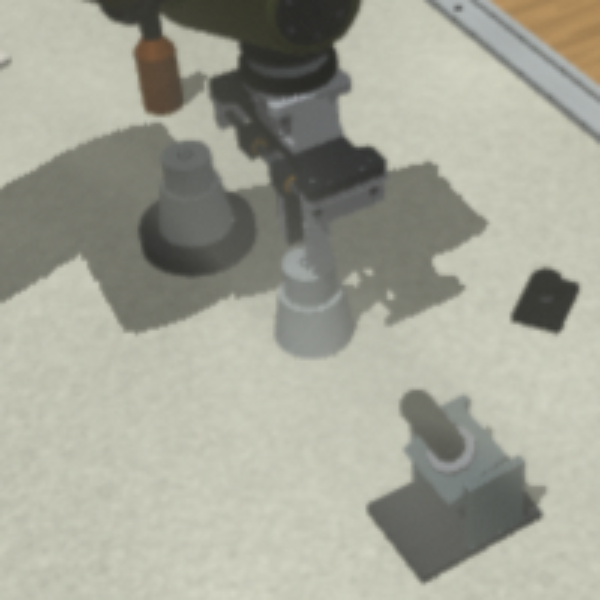

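```bash
python3 - <<'E'
from h import *
c=optics.get_calibration('wrist'); P,Q=cur()
print('mark',atz(c,(257.5,231),.082))
for n,p in dict(tcp=P,tip=P+[0,0,-.019],tipL=P+[0,.0187,-.019],tipLb=P+[-.008,.0187,-.019],tipLf=P+[.008,.0187,-.019],
  tipU=P+[.008,.0187,.03]).items(): print(n,proj(c,p))
E
python3 - <<'E'
import cv2
a=cv2.imread('pics/w3.png')[140:300,170:350]; cv2.imwrite('pics/w3c.png',cv2.resize(a,None,fx=4,fy=3.7,interpolation=cv2.INTER_CUBIC))
E
```

```text
mark [0.5053 0.0122 0.082 ]
tcp [[258.0485 225.8234]]
tip [[258.0884 216.127 ]]
tipL [[283.4615 216.0906]]
tipLb [[283.6886 205.7776]]
tipLf [[283.2366 226.2042]]
tipU [[289.4897 257.3162]]
```

View pics/w3c.png

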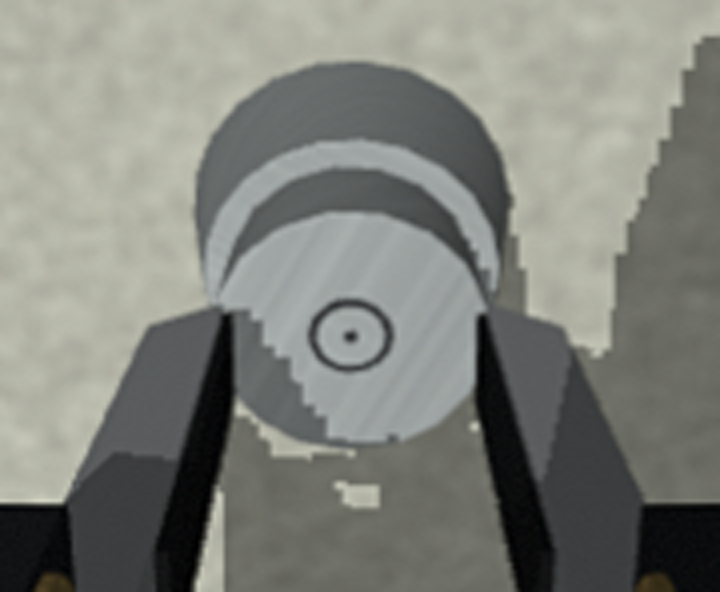

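Request:
arm_command --deltas '[{"translation":[-0.1,0,0],"turn":[0,0,0]},{"translation":[-0.3,0,0],"turn":[0,0,0]},{"translation":[-0.6,0,0],"turn":[0,0,0]},{"translation":[-0.9,0,0],"turn":[0,0,0]},{"translation":[-1.2,0,0],"turn":[0,0,0]},{"translation":[-1.2,0,0],"turn":[0,0,0]}]'

```text
time_s: 5.35
ee_pos: [0.5062, 0.0125, 0.1048]
eef_rot: [-0.057, 1.568, -0.057]
force: [0.7, -0.7, 0.1]
grip_width: 0.0298
```

Run:
```python
from h import *
o=ctrl.get_obs();print(o['force'],o['moment'],o['grip_width'],o['ee_pos'])
a=optics.camera('wrist');b=optics.camera('side')
cv2.imwrite('pics/w4.png',a[:,:,::-1]);cv2.imwrite('pics/s4.png',cv2.resize(b[140:260,160:280,::-1],(600,600)))
```

```text
[ 0.6683 -0.7304  0.0748] [0.0469 0.0482 0.0051] 0.029831179805825517 [0.5062 0.0125 0.1048]
```

View pics/w4.png

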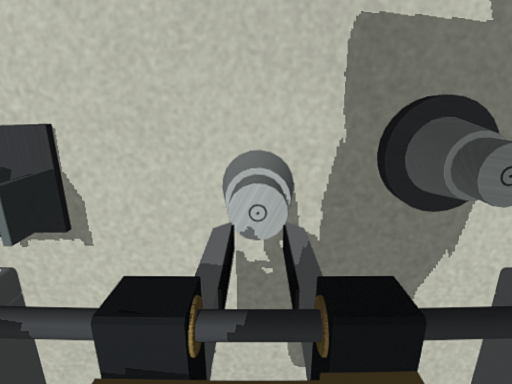

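View pics/s4.png

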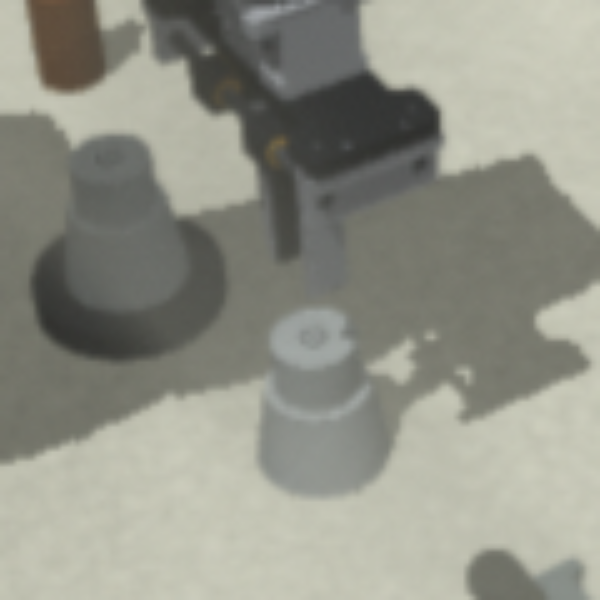

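Run:
```python
from h import *
S=optics.get_calibration('side');T=optics.get_calibration('top')
print(atz(S,(222.4,206.8),.082), atz(T,(255.3,224.8),.082))
print(atz(S,(181.4,171.4),.102), atz(T,(199.6,236.0),.102))
P,Q=cur();c=optics.get_calibration('wrist')
print(atz(c,(258,213),.082))
for dy in(.015,-.015): print('tip expected side',proj(S,P+[0,dy,-.019]),(proj(S,P+[0,dy,-.019])-[160,140])*5, proj(S,P+[0.013,dy,-.019]),proj(c,P+[-.008,dy,-.019]),proj(c,P+[.005,dy,-.019]))
b=optics.camera('side');cv2.imwrite('pics/s5.png',cv2.resize(b[150:230,190:270,::-1],(800,800),interpolation=cv2.INTER_CUBIC)[:600])
b=optics.camera('top');cv2.imwrite('pics/t5.png',cv2.resize(b[180:260,180:380,::-1],(800,320),interpolation=cv2.INTER_CUBIC))
```

```text
[0.5064 0.0121 0.082 ] [0.5066 0.0111 0.082 ]
[0.4717 0.1818 0.102 ] [0.4729 0.1826 0.102 ]
[0.5039 0.0125 0.082 ]
tip expected side [[219.2163 202.9356]] [[296.0814 314.6779]] [[223.6568 201.12  ]] [[278.6383 205.7571]] [[278.3477 222.4105]]
tip expected side [[224.7768 209.4896]] [[323.8838 347.4478]] [[229.2676 207.6148]] [[237.5377 205.8069]] [[237.8895 222.456 ]]
```

View pics/s5.png

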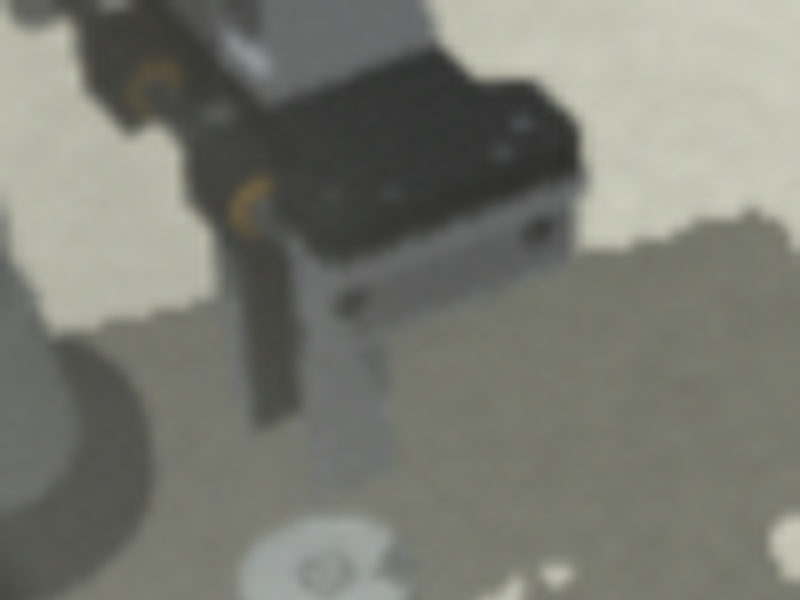

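View pics/t5.png

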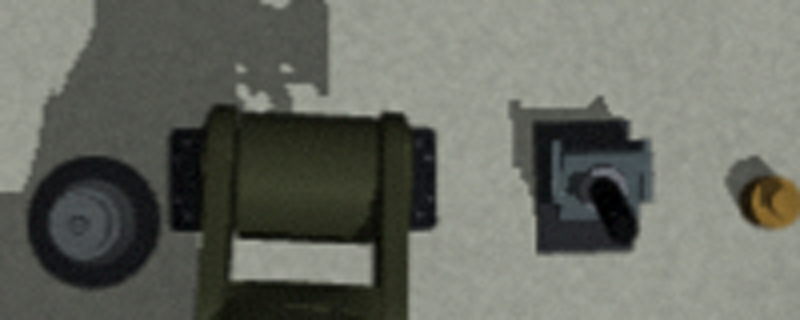

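Run:
```python
from h import *
S=optics.get_calibration('side');P,Q=cur()
def aty(c,uv,y):
    o,v=ray(c,uv); return o+v*(y-o[1])/v[1]
print(P, aty(S,(225.7,197.8),-.015),aty(S,(217.8,192.3),.0275))
print(rot([0,0,0]) is None, Q, ctrl.get_obs()['qpos'])
```

```text
[0.5052 0.0126 0.1026] [ 0.5051 -0.015   0.1326] [0.5046 0.0275 0.1205]
False [[-0.0003  0.0002  1.    ]
 [ 0.      1.     -0.0002]
 [-1.      0.     -0.0003]] [-0.0476  0.2902  1.7409 -0.      1.1108 -1.6182]
```

Request:
arm_command --deltas '[{"translation":[0,0,0],"turn":[0,0,0]},{"translation":[0,0,0],"turn":[0,0,0]},{"translation":[0,0,0],"turn":[0,0,0]},{"translation":[0,0,0],"turn":[0,0,0]},{"translation":[0,0,0],"turn":[0,0,0]},{"translation":[0,0,0],"turn":[0,0,0]},{"translation":[0,0,0],"turn":[0,0,0]},{"translation":[0,0,0],"turn":[0,0,0]},{"translation":[0,0,0],"turn":[0,0,0]},{"translation":[0,0,0],"turn":[0,0,0]}]' --gripper 80

```text
time_s: 6.38
ee_pos: [0.5054, 0.0126, 0.1028]
eef_rot: [-3.104, 1.571, -3.104]
force: [-0.6, -0.3, -0.4]
grip_width: 0.0801
```

Request:
arm_command --deltas '[{"translation":[0.6,0,0],"turn":[0,0,0]},{"translation":[1.2,0,0],"turn":[0,0,0]},{"translation":[1.8,0,0],"turn":[0,0,0]},{"translation":[2.2,0,0],"turn":[0,0,0]},{"translation":[2.4,0,0],"turn":[0,0,0]},{"translation":[2.4,0,0],"turn":[0,0,0]}]'

```text
time_s: 6.88
ee_pos: [0.505, 0.0126, 0.042]
eef_rot: [3.107, 1.569, 3.107]
force: [0.2, -0.3, 0.4]
grip_width: 0.0804
```

Run:
```python
from h import *
o=ctrl.get_obs();print(o['force'],o['grip_width'],o['ee_pos'])
a=optics.camera('wrist');b=optics.camera('side')
cv2.imwrite('pics/w6.png',a[:,:,::-1]);cv2.imwrite('pics/s6.png',cv2.resize(b[150:250,180:280,::-1],(600,600),interpolation=cv2.INTER_CUBIC))
```

```text
[ 0.2254 -0.2922  0.3734] 0.08038957701817374 [0.505  0.0126 0.042 ]
```

View pics/w6.png

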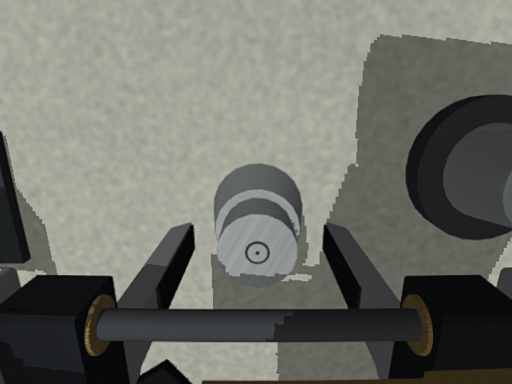

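View pics/s6.png

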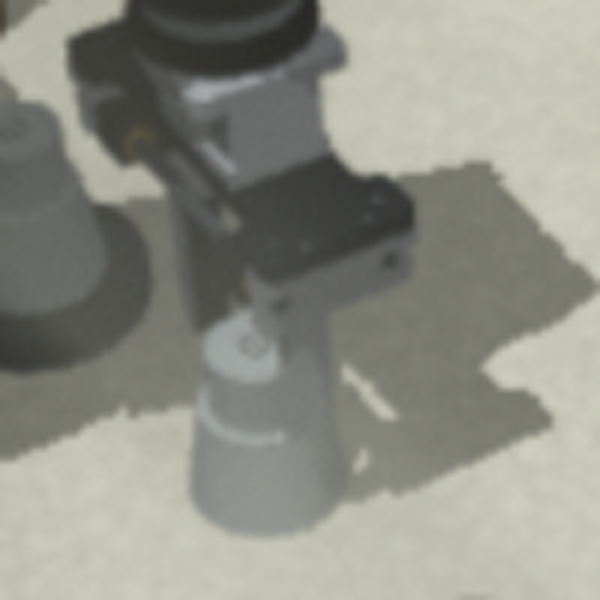

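Request:
arm_command --deltas '[{"translation":[0,0,0],"turn":[0,0,0]},{"translation":[0,0,0],"turn":[0,0,0]},{"translation":[0,0,0],"turn":[0,0,0]},{"translation":[0,0,0],"turn":[0,0,0]},{"translation":[0,0,0],"turn":[0,0,0]},{"translation":[0,0,0],"turn":[0,0,0]},{"translation":[0,0,0],"turn":[0,0,0]},{"translation":[0,0,0],"turn":[0,0,0]},{"translation":[0,0,0],"turn":[0,0,0]},{"translation":[0,0,0],"turn":[0,0,0]}]' --gripper 30 --force 25

```text
time_s: 7.82
ee_pos: [0.5055, 0.0125, 0.0429]
eef_rot: [0.013, 1.571, 0.013]
force: [-0.4, 0.7, 1.7]
grip_width: 0.0455
```

Run:
```python
from h import *
o=ctrl.get_obs();print(o['force'],o['moment'],o['grip_width'],o['ee_pos'])
a=optics.camera('wrist')
cv2.imwrite('pics/w7.png',a[:,:,::-1])
```

```text
[-0.3796  0.7045  1.6799] [ 0.0208 -0.0053  0.0288] 0.04554357048690512 [0.5055 0.0125 0.0429]
```

View pics/w7.png

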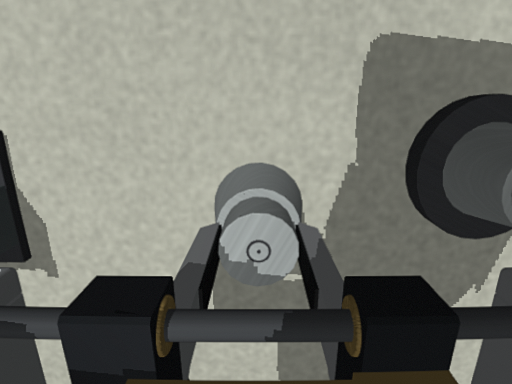

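Request:
arm_command --deltas '[{"translation":[-0.2,0,0],"turn":[0,0,0]},{"translation":[-0.8,0,0],"turn":[0,0,0]},{"translation":[-1.8,0,0],"turn":[0,0,0]},{"translation":[-2.8,0,0],"turn":[0,0,0]},{"translation":[-3.8,0,0],"turn":[0,0,0]},{"translation":[-4.6,0,0],"turn":[0,0,0]},{"translation":[-4.9,0,0],"turn":[0,0,0]},{"translation":[-4.9,0,0],"turn":[0,0,0]}]'

```text
time_s: 8.53
ee_pos: [0.5059, 0.0125, 0.1667]
eef_rot: [-0.058, 1.568, -0.058]
force: [-0.6, -0.3, -1.9]
grip_width: 0.0454
```

Run:
```python
from h import *
o=ctrl.get_obs();print(o['force'],o['moment'],o['grip_width'],o['ee_pos'])
delta([.4725,.183,.165],toolR([0,0,1],[0,1,0]))
a=optics.camera('wrist')
cv2.imwrite('pics/w8.png',a[:,:,::-1])
```

```text
[-0.5731 -0.2681 -1.888 ] [-0.0005  0.0162 -0.0541] 0.04536545735796999 [0.5059 0.0125 0.1667]
trans [ 0.065  6.819 -1.34 ] turn [-0.003  0.03   0.002]
```

View pics/w8.png

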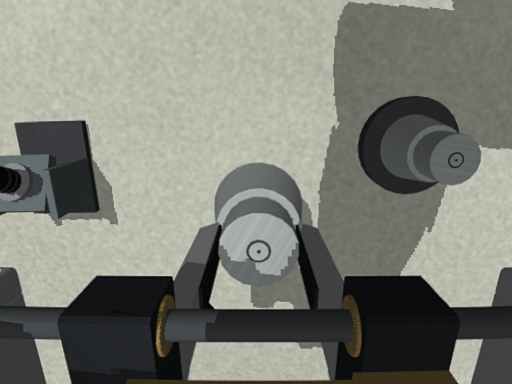

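Beaker lifted (ring still at (259,251), force −1.9 N); low ring at (456,160). Carry across above the low beaker.

Request:
arm_command --deltas '[{"translation":[0,0.5,-0.1],"turn":[0,0,0]},{"translation":[0,1.5,-0.3],"turn":[0,0,0]},{"translation":[0,2.6,-0.5],"turn":[0,0,0]},{"translation":[0,3.8,-0.75],"turn":[0,0,0]},{"translation":[0,4.9,-0.96],"turn":[0,0,0]},{"translation":[0,5.9,-1.15],"turn":[0,0,0]},{"translation":[0,6.5,-1.28],"turn":[0,0,0]},{"translation":[0,6.8,-1.33],"turn":[0,0,0]},{"translation":[0,6.82,-1.33],"turn":[0,0,0]},{"translation":[0,6.82,-1.33],"turn":[0,0,0]}]'

```text
time_s: 9.42
ee_pos: [0.4719, 0.183, 0.1645]
eef_rot: [-2.736, 1.569, -2.736]
force: [0.5, -0.6, -1.4]
grip_width: 0.0453
```

Run:
```python
from h import *
o=ctrl.get_obs();print(o['force'],o['moment'],o['grip_width'],o['ee_pos'])
a=optics.camera('wrist');b=optics.camera('side')
cv2.imwrite('pics/w9.png',a[:,:,::-1]);cv2.imwrite('pics/s9.png',cv2.resize(b[120:220,130:230,::-1],(600,600),interpolation=cv2.INTER_CUBIC))
```

```text
[ 0.458  -0.5733 -1.4134] [ 0.0476 -0.0327  0.0354] 0.045348002965399925 [0.4719 0.183  0.1645]
```

View pics/w9.png

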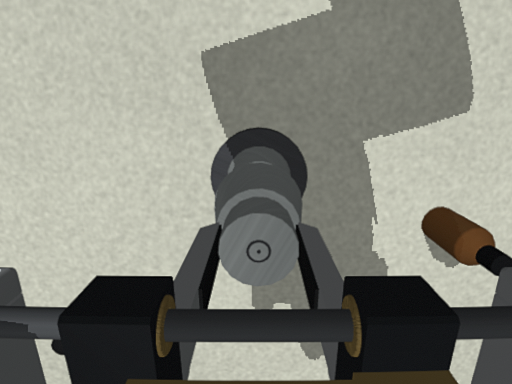

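View pics/s9.png

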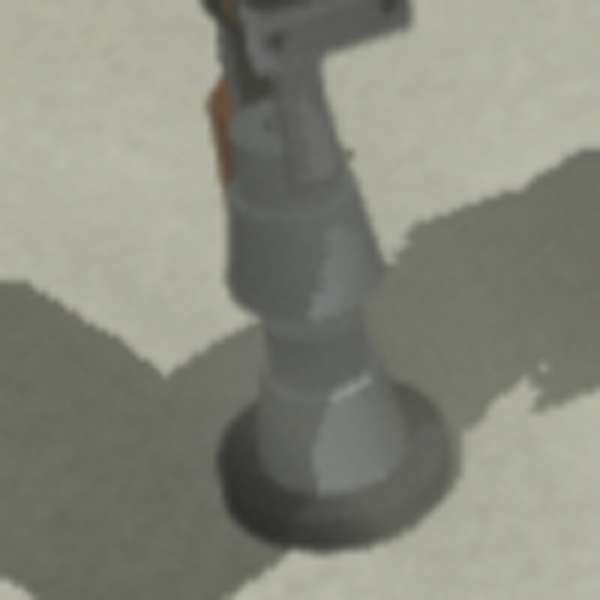

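Request:
arm_command --deltas '[{"translation":[0.3,0,0],"turn":[0,0,0]},{"translation":[0.7,0,0],"turn":[0,0,0]},{"translation":[1.1,0,0],"turn":[0,0,0]},{"translation":[1.5,0,0],"turn":[0,0,0]},{"translation":[1.8,0,0],"turn":[0,0,0]},{"translation":[2.0,0,0],"turn":[0,0,0]},{"translation":[2.15,0,0],"turn":[0,0,0]},{"translation":[2.25,0,0],"turn":[0,0,0]},{"translation":[2.35,0,0],"turn":[0,0,0]},{"translation":[2.35,0,0],"turn":[0,0,0]}]'

```text
time_s: 10.35
ee_pos: [0.4721, 0.1831, 0.1063]
eef_rot: [-2.887, 1.571, -2.887]
force: [-0.3, -0.2, -0.9]
grip_width: 0.0458
```

Request:
arm_command --deltas '[{"translation":[0.06,0,0],"turn":[0,0,0]},{"translation":[0.12,0,0],"turn":[0,0,0]},{"translation":[0.17,0,0],"turn":[0,0,0]},{"translation":[0.21,0,0],"turn":[0,0,0]},{"translation":[0.24,0,0],"turn":[0,0,0]},{"translation":[0.24,0,0],"turn":[0,0,0]}]'

```text
time_s: 10.85
ee_pos: [0.4721, 0.1831, 0.1004]
eef_rot: [-2.847, 1.571, -2.848]
force: [0.3, 0.4, -2.2]
grip_width: 0.045
```

No lateral forces; continue to seating (~0.097).

Request:
arm_command --deltas '[{"translation":[0.05,0,0],"turn":[0,0,0]},{"translation":[0.09,0,0],"turn":[0,0,0]},{"translation":[0.12,0,0],"turn":[0,0,0]},{"translation":[0.14,0,0],"turn":[0,0,0]},{"translation":[0.14,0,0],"turn":[0,0,0]}]'

```text
time_s: 11.27
ee_pos: [0.4722, 0.1831, 0.097]
eef_rot: [1.545, 1.571, 1.545]
force: [0.4, 0.3, -1.1]
grip_width: 0.0452
```

Request:
arm_command --deltas '[{"translation":[0.02,0,0],"turn":[0,0,0]},{"translation":[0.04,0,0],"turn":[0,0,0]},{"translation":[0.04,0,0],"turn":[0,0,0]}]'

```text
time_s: 11.52
ee_pos: [0.4725, 0.1833, 0.0968]
eef_rot: [0.442, 1.57, 0.441]
force: [-1.3, 0.7, 6.6]
grip_width: 0.0454
```

Request:
arm_command --deltas '[{"translation":[0,0,0],"turn":[0,0,0]},{"translation":[0,0,0],"turn":[0,0,0]},{"translation":[0,0,0],"turn":[0,0,0]},{"translation":[0,0,0],"turn":[0,0,0]},{"translation":[0,0,0],"turn":[0,0,0]},{"translation":[0,0,0],"turn":[0,0,0]}]' --gripper 80

```text
time_s: 12.02
ee_pos: [0.4722, 0.183, 0.096]
eef_rot: [-2.142, 1.571, -2.142]
force: [-0.1, 0.9, -0.1]
grip_width: 0.0794
```

Request:
arm_command --deltas '[{"translation":[-0.5,0,0],"turn":[0,0,0]},{"translation":[-1.5,0,0],"turn":[0,0,0]},{"translation":[-2.5,0,0],"turn":[0,0,0]},{"translation":[-3.5,0,0],"turn":[0,0,0]},{"translation":[-4.4,0,0],"turn":[0,0,0]},{"translation":[-4.4,0,0],"turn":[0,0,0]},{"translation":[-4.4,0,0],"turn":[0,0,0]}]'

```text
time_s: 12.6
ee_pos: [0.4725, 0.1831, 0.2067]
eef_rot: [0.29, 1.569, 0.29]
force: [-0.7, 0.2, -0.1]
grip_width: 0.08
```

Run:
```python
from h import *
o=ctrl.get_obs();print(o['force'],o['grip_width'],o['ee_pos'])
c=optics.get_calibration('wrist');a=optics.camera('wrist');b=optics.camera('side')
cv2.imwrite('pics/w10.png',a[:,:,::-1]);cv2.imwrite('pics/s10.png',cv2.resize(b[120:220,130:230,::-1],(600,600),interpolation=cv2.INTER_CUBIC))
for x in models.mark_of('beaker_loose_mark','wrist'): print(x, atz(c,x['at'],.136))
for x in models.mark_of('beaker_loose_mark','side'): print(x, atz(optics.get_calibration('side'),x['at'],.136))
```

```text
[-0.6621  0.19   -0.127 ] 0.07998760056849469 [0.4725 0.1831 0.2067]
{'at': [255.9, 196.1], 'score': 0.63} [0.4726 0.1811 0.136 ]
{'at': [179.9, 159.1], 'score': 0.94} [0.4764 0.1911 0.136 ]
```

View pics/w10.png

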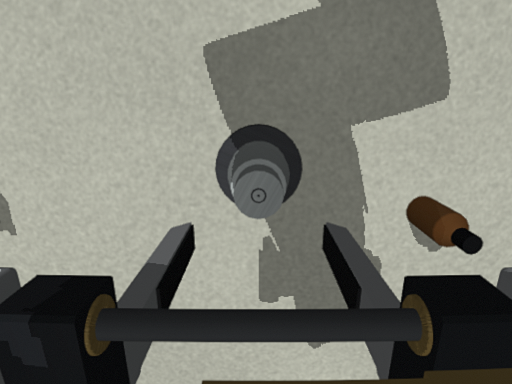

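View pics/s10.png

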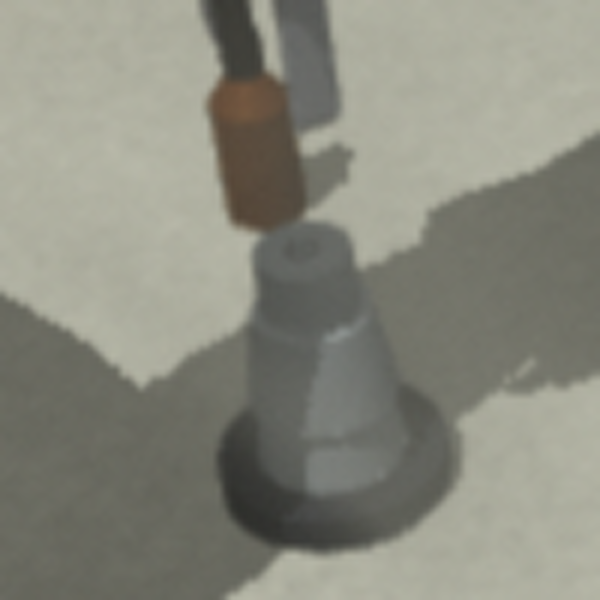

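Run:
```python
from h import *
c=optics.get_calibration('wrist');S=optics.get_calibration('side')
print(atz(c,(258.3,195.7),.136),atz(S,(180.2,161.7),.136),tri([(c,(258.3,195.7)),(S,(180.2,161.7))]))
delta([.49,-.2,.25])
```

```text
[0.4707 0.183  0.136 ] [0.4721 0.1797 0.136 ] [0.4723 0.1829 0.1335]
trans [ -1.798 -15.317   0.731] turn [0. 0. 0.]
```

Request:
arm_command --deltas '[{"translation":[-1.5,-1,0.2],"turn":[0,0,0]},{"translation":[-1.7,-15.3,0.7],"turn":[0,0,0]},{"translation":[-1.7,-15.3,0.7],"turn":[0,0,0]},{"translation":[-1.7,-15.3,0.7],"turn":[0,0,0]},{"translation":[-1.7,-15.3,0.7],"turn":[0,0,0]},{"translation":[-1.7,-15.3,0.7],"turn":[0,0,0]},{"translation":[-1.7,-15.3,0.7],"turn":[0,0,0]},{"translation":[-1.7,-15.3,0.7],"turn":[0,0,0]},{"translation":[-1.7,-15.3,0.7],"turn":[0,0,0]},{"translation":[-1.7,-15.3,0.7],"turn":[0,0,0]},{"translation":[-1.7,-15.3,0.7],"turn":[0,0,0]},{"translation":[-1.7,-15.3,0.7],"turn":[0,0,0]}]'

```text
time_s: 13.8
ee_pos: [0.4892, -0.2003, 0.2474]
eef_rot: [2.639, 1.569, 2.636]
force: [0.5, 0.9, -0.5]
grip_width: 0.08
```

Request:
arm_command --deltas '[{"translation":[0,0,0],"turn":[0,0,0]},{"translation":[0,0,0],"turn":[0,0,0]}]'

```text
time_s: 13.97
ee_pos: [0.4896, -0.1983, 0.2483]
eef_rot: [2.406, 1.57, 2.407]
force: [-1.0, -0.3, 0.1]
grip_width: 0.08
```

Run:
```python
from h import *
o=ctrl.get_obs();print(o['force'],o['grip_width'],o['ee_pos'],o['time_s'])
c=optics.get_calibration('wrist');a=optics.camera('wrist');b=optics.camera('side')
cv2.imwrite('pics/w11.png',a[:,:,::-1]);cv2.imwrite('pics/s11.png',cv2.resize(b[220:320,220:320,::-1],(600,600),interpolation=cv2.INTER_CUBIC))
for t,z in [("holder",0),("probe",.075)]:
    r=models.mark_of(t,'wrist'); print(t,[(x["score"],x["at"],atz(c,x["at"],z)) for x in r[:3]])
```

```text
[-1.015  -0.326   0.1096] 0.08000923077002481 [ 0.4896 -0.1983  0.2483] 13.9667
holder [(0.86, [236.0, 166.3], array([ 0.4971, -0.2307,  0.    ])), (0.64, [134.2, 156.8], array([ 0.4829, -0.3781,  0.    ]))]
probe [(0.82, [236.6, 177.7], array([ 0.4966, -0.2247,  0.075 ]))]
```

View pics/w11.png

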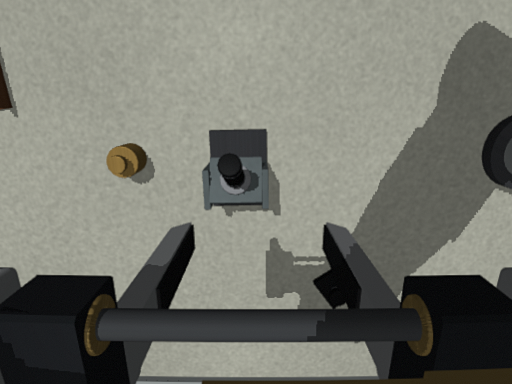

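View pics/s11.png

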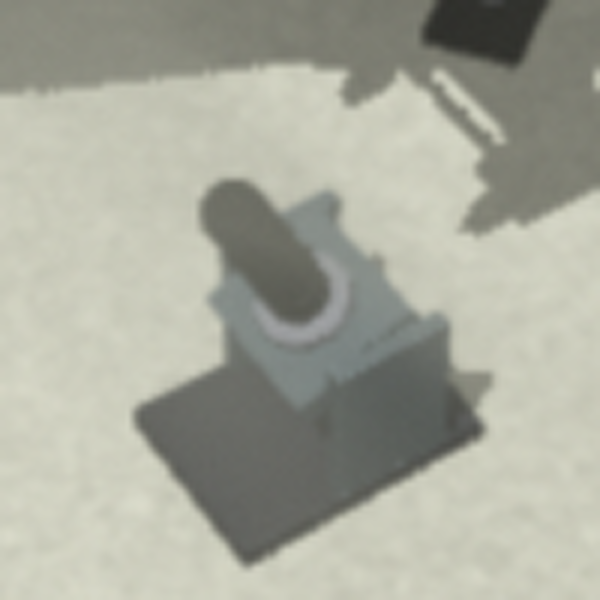

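Run:
```python
import cv2
a=cv2.imread('pics/w11.png')[120:220,190:290]; cv2.imwrite('pics/w11c.png',cv2.resize(a,(600,600),interpolation=cv2.INTER_CUBIC))
```

```text
(no output)
```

View pics/w11c.png

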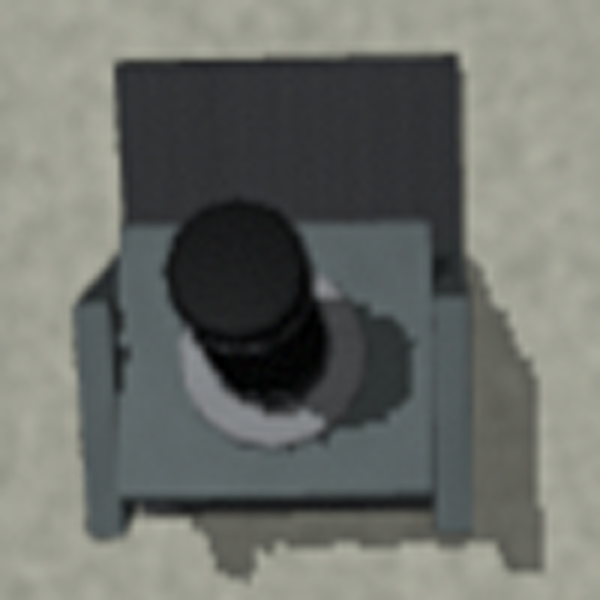

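```bash
cat > fit.py <<'E'
from h import *
from scipy.optimize import least_squares
c=optics.get_calibration('wrist');S=optics.get_calibration('side')
a0=.42
def pts(h):
    x,y,p=h; Rz=R.from_euler('z',p).as_matrix(); o=np.array([x,y,0])
    ax=Rz@[-np.sin(a0),0,np.cos(a0)]
    return dict(c1=o+Rz@[-.055,-.04,.01],c2=o+Rz@[-.055,.04,.01],col=o+[0,0,.075]+ax*.006,cap=o+[0,0,.075]+ax*.08,c3=o+Rz@[.055,-.04,.01],ax=ax,c4=o+Rz@[.055,.04,.01])
W=dict(c1=(209.7,130.3),c2=(266.3,129.2),col=(235.3,179.2),cap=(230.2,164.7))
Sd=dict(c1=(261.3,312.5),c2=(242.5,288.7),c3=(300.5,291.2))
def res(h,full=True):
    P=pts(h); r=[proj(c,P[k])[0]-W[k] for k in W]
    if full: r+=[proj(S,P[k])[0]-Sd[k] for k in Sd]
    return np.concatenate(r)
for f in (False,True):
    s=least_squares(res,[.5,-.225,0],args=(f,)); print(s.x, s.fun.reshape(-1,2))
h=least_squares(res,[.5,-.225,0],args=(False,)).x
E
python3 fit.py
```

```text
[ 0.4995 -0.2258  0.0137] [[-0.6196  0.0595]
 [ 0.8018  0.27  ]
 [ 0.406  -0.3157]
 [-0.4571  0.0394]]
[ 0.4996 -0.2264  0.0095] [[-0.8787 -0.0045]
 [ 0.546   0.4583]
 [-0.0726 -0.2456]
 [-0.9173  0.1261]
 [-1.1212 -0.4601]
 [-0.8077 -1.0261]
 [ 0.0161 -1.2149]]
```

```bash
cat >> fit.py <<'E'
O=np.array([h[0],h[1],.075]); ax=pts(h)['ax']; RT=toolR(ax,[0,1,0])
E
python3 - <<'E'
from fit import *
print(O,ax)
delta(O+ax*.11,RT)
E
```

```text
[ 0.4995 -0.2258  0.0137] [[-0.6196  0.0595]
 [ 0.8018  0.27  ]
 [ 0.406  -0.3157]
 [-0.4571  0.0394]]
[ 0.4996 -0.2264  0.0095] [[-0.8787 -0.0045]
 [ 0.546   0.4583]
 [-0.0726 -0.2456]
 [-0.9173  0.1261]
 [-1.1212 -0.4601]
 [-0.8077 -1.0261]
 [ 0.0161 -1.2149]]
[ 0.4995 -0.2258  0.075 ] [-0.4077 -0.0056  0.9131]
trans [ 2.929 -1.109 -1.403] turn [-0.002 -4.811  0.062]
```

Request:
arm_command --deltas '[{"translation":[0.0,-0.6,-0.7],"turn":[0,-1.2,0]},{"translation":[0.8,-1.1,-1.4],"turn":[0,-2.4,0]},{"translation":[1.6,-1.1,-1.4],"turn":[0,-3.6,0.05]},{"translation":[2.4,-1.1,-1.4],"turn":[0,-4.81,0.06]},{"translation":[2.93,-1.1,-1.4],"turn":[0,-4.81,0.06]},{"translation":[2.93,-1.1,-1.4],"turn":[0,-4.81,0.06]},{"translation":[2.93,-1.1,-1.4],"turn":[0,-4.81,0.06]}]' --gripper 64

```text
time_s: 14.75
ee_pos: [0.4547, -0.2269, 0.1758]
eef_rot: [0.012, 1.152, 0.012]
force: [0.0, 1.0, 1.1]
grip_width: 0.064
```

Run:
```python
from h import *
o=ctrl.get_obs();print(o['force'],o['grip_width'],o['ee_pos'],o['time_s'])
O=np.array([.4995,-.2258,.075]); ax=np.array([-.4077,-.0056,.9131]);RT=toolR(ax,[0,1,0])
delta(O+ax*.11,RT)
c=optics.get_calibration('wrist');a=optics.camera('wrist');b=optics.camera('side')
print('expect cap',proj(c,O+ax*.08),'collar top',proj(c,O+ax*.006))
cv2.imwrite('pics/w12.png',a[:,:,::-1]);cv2.imwrite('pics/s12.png',cv2.resize(b[220:320,220:320,::-1],(600,600),interpolation=cv2.INTER_CUBIC))
```

```text
[0.0359 1.0039 1.1314] 0.06399927059987048 [ 0.4547 -0.2269  0.1758] 14.75
trans [ 0.013  0.018 -0.01 ] turn [-0.012 -0.008  0.007]
expect cap [[258.8126 211.0584]] collar top [[258.8289 186.6429]]
```

View pics/w12.png

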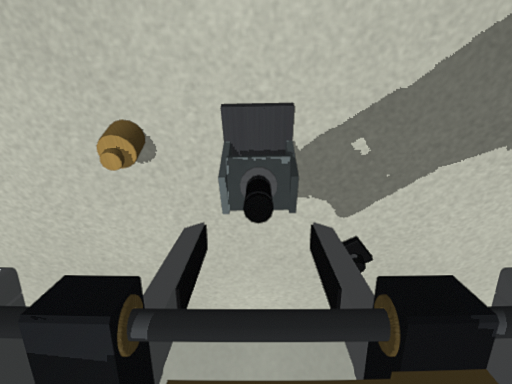

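View pics/s12.png

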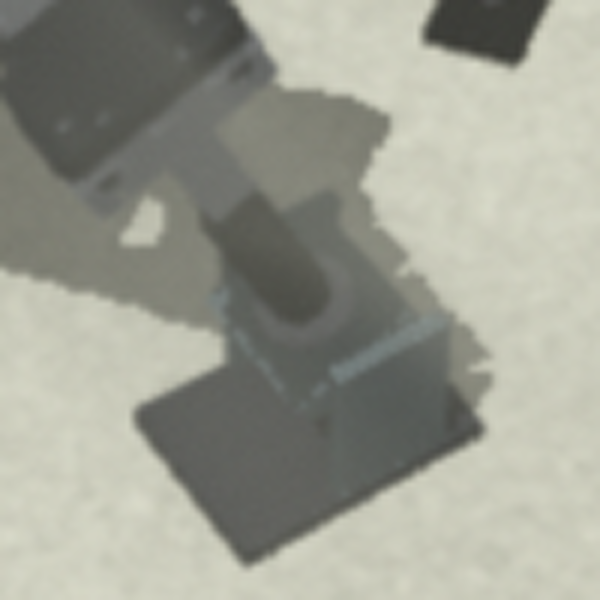

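Request:
arm_command --deltas '[{"translation":[0.5,0,-0.05],"turn":[0,0,0]},{"translation":[1.2,0,-0.05],"turn":[0,0,0]},{"translation":[1.9,0,-0.05],"turn":[0,0,0]},{"translation":[2.6,0,-0.05],"turn":[0,0,0]},{"translation":[3.2,0,-0.05],"turn":[0,0,0]},{"translation":[3.5,0,-0.05],"turn":[0,0,0]},{"translation":[3.5,0,-0.05],"turn":[0,0,0]},{"translation":[3.5,0,-0.05],"turn":[0,0,0]}]'

```text
time_s: 15.52
ee_pos: [0.4896, -0.2265, 0.0956]
eef_rot: [0.012, 1.151, 0.013]
force: [-0.6, -0.3, 0.6]
grip_width: 0.0638
```

Run:
```python
from h import *
o=ctrl.get_obs();print(o['force'],o['grip_width'],o['ee_pos'],o['time_s'])
O=np.array([.4995,-.2258,.075]); ax=np.array([-.4077,-.0056,.9131]);RT=toolR(ax,[0,1,0])
delta(O+ax*.022,RT)
c=optics.get_calibration('wrist');a=optics.camera('wrist');b=optics.camera('side')
print('expect cap',proj(c,O+ax*.08),'collar top',proj(c,O+ax*.006))
cv2.imwrite('pics/w13.png',a[:,:,::-1]);cv2.imwrite('pics/s13.png',cv2.resize(b[220:320,220:320,::-1],(600,600),interpolation=cv2.INTER_CUBIC))
```

```text
[-0.6302 -0.3246  0.5959] 0.06381764578219425 [ 0.4896 -0.2265  0.0956] 15.5167
trans [0.033 0.021 0.028] turn [-0.007  0.001  0.006]
expect cap [[258.9622 270.0948]] collar top [[258.9333 218.3264]]
```

View pics/w13.png

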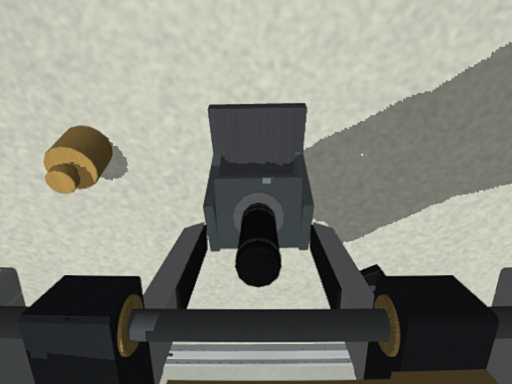

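View pics/s13.png

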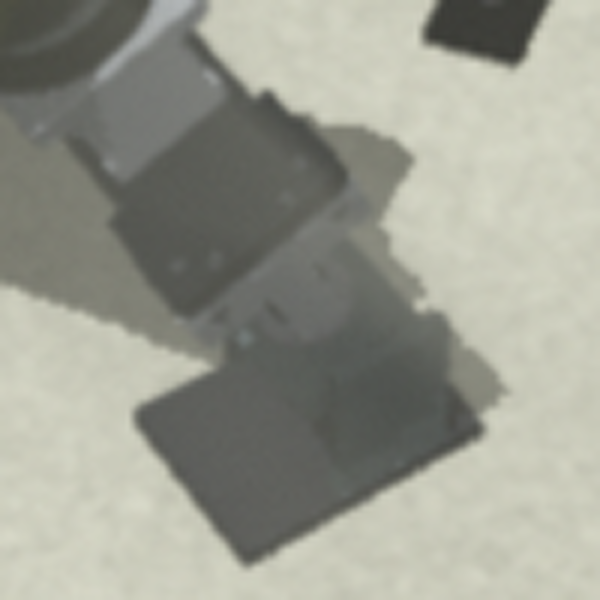

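Request:
arm_command --deltas '[{"translation":[0,0,-0.1],"turn":[0,0,0]},{"translation":[0,0,-0.1],"turn":[0,0,0]},{"translation":[0,0,-0.1],"turn":[0,0,0]},{"translation":[0,0,-0.1],"turn":[0,0,0]},{"translation":[0,0,-0.1],"turn":[0,0,0]},{"translation":[0,0,-0.1],"turn":[0,0,0]},{"translation":[0,0,-0.1],"turn":[0,0,0]},{"translation":[0,0,-0.1],"turn":[0,0,0]},{"translation":[0,0,-0.1],"turn":[0,0,0]},{"translation":[0,0,-0.1],"turn":[0,0,0]}]' --gripper 10 --force 40

```text
time_s: 16.45
ee_pos: [0.4868, -0.2265, 0.0939]
eef_rot: [0.012, 1.151, 0.012]
force: [-1.1, -1.1, 1.4]
grip_width: 0.0232
```

Run:
```python
from h import *
o=ctrl.get_obs();print(o['force'],o['moment'],o['grip_width'],o['ee_pos'],o['time_s'])
a=optics.camera('wrist')
cv2.imwrite('pics/w14.png',a[:,:,::-1])
cv2.imwrite('pics/w14c.png',cv2.resize(a[150:310,160:360,::-1],(800,600),interpolation=cv2.INTER_CUBIC))
```

```text
[-1.146  -1.1483  1.4069] [0.0962 0.2352 0.063 ] 0.023184238212083177 [ 0.4868 -0.2265  0.0939] 16.45
```

View pics/w14c.png

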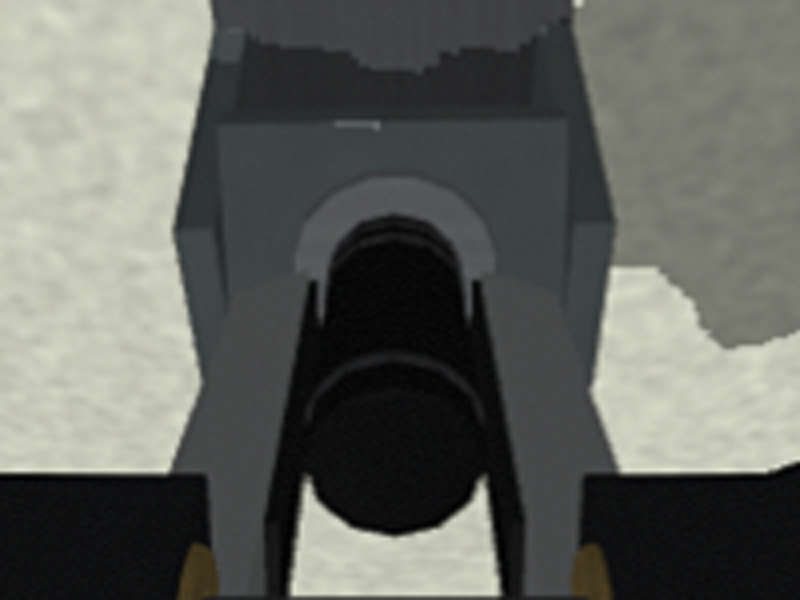

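Request:
arm_command --deltas '[{"translation":[-0.1,0,0],"turn":[0,0,0]},{"translation":[-0.3,0,0],"turn":[0,0,0]},{"translation":[-0.7,0,0],"turn":[0,0,0]},{"translation":[-1.2,0,0],"turn":[0,0,0]},{"translation":[-1.7,0,0],"turn":[0,0,0]},{"translation":[-2.2,0,0],"turn":[0,0,0]},{"translation":[-2.7,0,0],"turn":[0,0,0]},{"translation":[-3.2,0,0],"turn":[0,0,0]},{"translation":[-3.6,0,0],"turn":[0,0,0]},{"translation":[-3.8,0,0],"turn":[0,0,0]},{"translation":[-3.8,0,0],"turn":[0,0,0]}]'

```text
time_s: 17.42
ee_pos: [0.448, -0.2273, 0.1819]
eef_rot: [0.009, 1.15, 0.009]
force: [0.1, -0.1, -0.9]
grip_width: 0.0235
```

Run:
```python
from h import *
o=ctrl.get_obs();print(o['force'],o['moment'],o['grip_width'],o['ee_pos'],o['time_s'])
a=optics.camera('wrist');b=optics.camera('side')
cv2.imwrite('pics/w15.png',a[:,:,::-1]);cv2.imwrite('pics/s15.png',cv2.resize(b[200:320,180:320,::-1],(700,600),interpolation=cv2.INTER_CUBIC))
delta([.4725,.183,.26],toolR([0,0,1],[0,1,0]))
```

```text
[ 0.0512 -0.1376 -0.8597] [0.0184 0.2647 0.0053] 0.023478173062535107 [ 0.448  -0.2273  0.1819] 17.4167
trans [-2.426 16.414  2.167] turn [-0.005  4.809 -0.059]
```

View pics/w15.png

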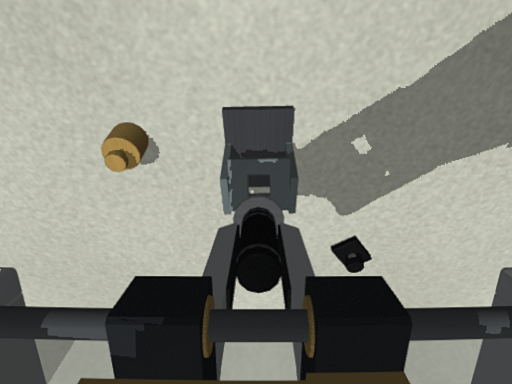

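View pics/s15.png

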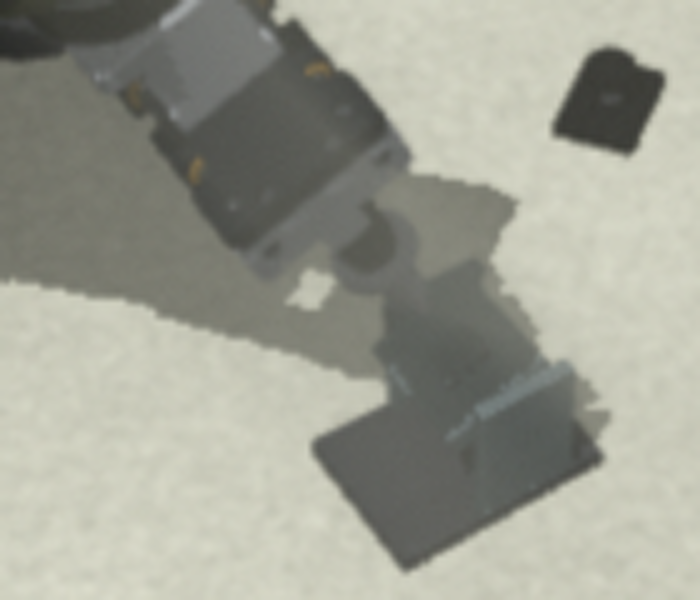

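Request:
arm_command --deltas '[{"translation":[-1.2,0.3,0.8],"turn":[0,0.8,0]},{"translation":[-2.4,1.0,1.6],"turn":[0,1.8,0]},{"translation":[-2.4,2.1,1.9],"turn":[0,2.9,0]},{"translation":[-2.4,3.5,2.0],"turn":[0,3.9,-0.05]},{"translation":[-2.4,4.9,2.0],"turn":[0,4.6,-0.06]},{"translation":[-2.4,6.3,2.0],"turn":[0,4.81,-0.06]},{"translation":[-2.4,7.7,2.0],"turn":[0,4.81,-0.06]},{"translation":[-2.4,9.0,2.0],"turn":[0,4.81,-0.06]},{"translation":[-2.4,10.1,2.0],"turn":[0,4.81,-0.06]},{"translation":[-2.4,10.8,2.0],"turn":[0,4.81,-0.06]},{"translation":[-2.4,11.2,2.0],"turn":[0,4.81,-0.06]},{"translation":[-2.4,11.2,2.0],"turn":[0,4.81,-0.06]}]'

```text
time_s: 18.52
ee_pos: [0.469, 0.054, 0.2566]
eef_rot: [2.948, 1.57, 2.949]
force: [0.4, -0.9, -0.6]
grip_width: 0.0236
```

Run:
```python
from h import *
o=ctrl.get_obs();print(o['force'],o['moment'],o['grip_width'],o['ee_pos'],o['time_s'])
c=optics.get_calibration('wrist');S=optics.get_calibration('side');P,Q=cur()
a=optics.camera('wrist');b=optics.camera('side');t=optics.camera('top')
cv2.imwrite('pics/w16.png',a[:,:,::-1]);cv2.imwrite('pics/s16full.png',b[:,:,::-1])
for s in (.0224,.0774): p=P+Q@[s,.001,.004]; print(p,'side',proj(S,p))
u,v=proj(S,P+Q@[.04,0,0])[0].astype(int);print(u,v)
cv2.imwrite('pics/s16.png',cv2.resize(b[v-50:v+50,u-50:u+50,::-1],(600,600),interpolation=cv2.INTER_CUBIC))
delta([.4685,.182,.25],toolR([0,0,1],[0,1,0]))
for cam in('side','wrist'):
  for n in('probe','probe_tip'): print(cam,n,models.mark_of(n,cam))
```

```text
[ 0.4166 -0.8749 -0.6316] [0.0203 0.0066 0.0322] 0.023574663994363247 [0.469  0.054  0.2566] 18.5167
[0.473  0.0551 0.2342] side [[196.8265 154.142 ]]
[0.4729 0.0551 0.1792] side [[199.2328 172.5028]]
196 160
trans [ 0.275  5.207 -0.03 ] turn [-0.009 -0.006  0.002]
side probe [{'at': [195.9, 154.3], 'score': 0.76}, {'at': [269.3, 295.0], 'score': 0.26}]
side probe_tip []
wrist probe []
wrist probe_tip []
```

View pics/w16.png

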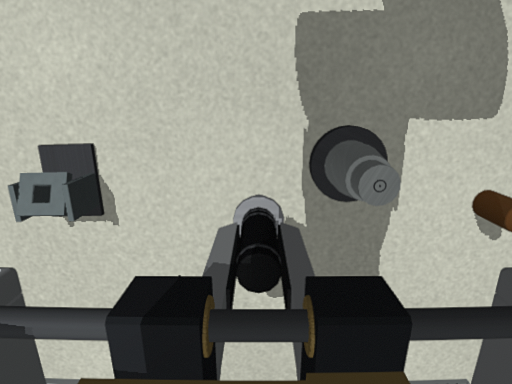

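View pics/s16.png

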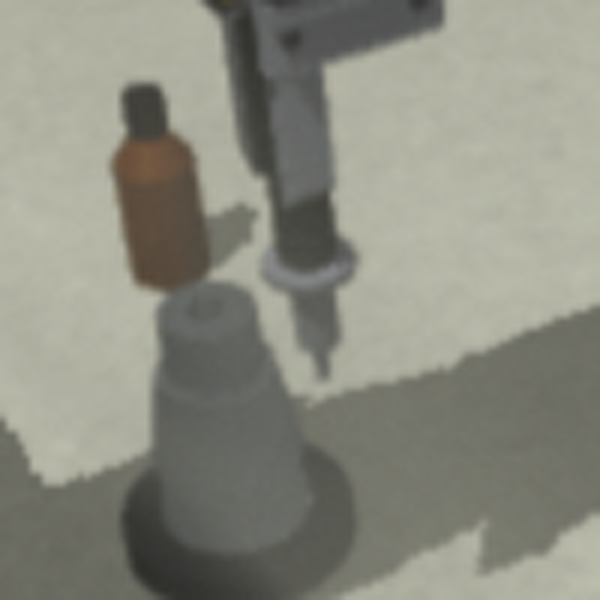

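Run:
```python
from h import *
c=optics.get_calibration('wrist');S=optics.get_calibration('side');P,Q=cur()
print(atz(c,(380,186),.136),atz(S,(179.4,160.3),.136),atz(S,(180,161),.136))
# cap/collar offsets of probe in tool frame from w16: cap disc
a=cv2.imread('pics/w16.png');cv2.imwrite('pics/w16c.png',cv2.resize(a[180:300,180:340],(800,600),interpolation=cv2.INTER_CUBIC))
for s in(.0164,-.0576): print(proj(c,P+Q@[s,.0,.0]),proj(c,P+Q@[s,.0,.004]))
```

```text
[0.4733 0.1811 0.136 ] [0.473  0.1868 0.136 ] [0.473  0.1829 0.136 ]
[[258.1053 217.3121]] [[258.1134 222.4428]]
[[257.9049 268.9042]] [[257.9181 275.951 ]]
```

View pics/w16c.png

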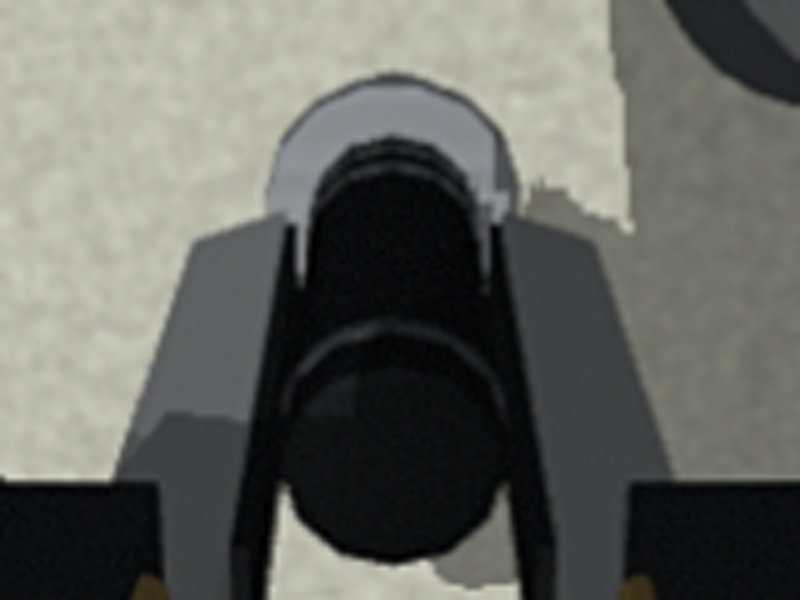

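Request:
arm_command --deltas '[{"translation":[0,0.5,0.06],"turn":[0,0,0]},{"translation":[0,1.5,0.06],"turn":[0,0,0]},{"translation":[0,2.7,0.06],"turn":[0,0,0]},{"translation":[0,3.8,0.06],"turn":[0,0,0]},{"translation":[0,4.7,0.06],"turn":[0,0,0]},{"translation":[0.3,5.12,0.06],"turn":[0,0,0]},{"translation":[0.7,5.12,0.06],"turn":[0,0,0]},{"translation":[1.0,5.12,0.06],"turn":[0,0,0]},{"translation":[1.2,5.12,0.06],"turn":[0,0,0]},{"translation":[1.2,5.12,0.06],"turn":[0,0,0]},{"translation":[1.2,5.12,0.06],"turn":[0,0,0]}]'

```text
time_s: 19.78
ee_pos: [0.4707, 0.1798, 0.2271]
eef_rot: [-2.565, 1.57, -2.567]
force: [-0.1, 0.2, -0.4]
grip_width: 0.0231
```

```bash
cat > look.py <<'E'
from h import *
import sys
n=sys.argv[1]
o=ctrl.get_obs();print(o['force'],o['moment'],o['grip_width'],o['ee_pos'],o['time_s'])
S=optics.get_calibration('side');P,Q=cur()
a=optics.camera('wrist');b=optics.camera('side')
cv2.imwrite(f'pics/w{n}.png',a[:,:,::-1])
p=P+Q@[.0774,.0006,.0014];print(p,'side',proj(S,p),'mark',proj(S,[.472,.1825,.136]))
print('crop offset 155,135, x10'); cv2.imwrite(f'pics/s{n}.png',cv2.resize(b[125:185,145:215,::-1],(700,600),interpolation=cv2.INTER_CUBIC))
delta([.472,.1825,.25],toolR([0,0,1],[0,1,0]))
E
python3 look.py 17
```

```text
[-0.1382  0.2394 -0.352 ] [ 0.0502 -0.0205 -0.0101] 0.02307645319205687 [0.4707 0.1798 0.2271] 19.7833
[0.4721 0.1803 0.1497] side [[179.4147 157.4551]] mark [[179.7327 161.2013]]
crop offset 155,135, x10
trans [-0.894  0.093  0.045] turn [-0.013  0.008 -0.002]
```

View pics/s17.png

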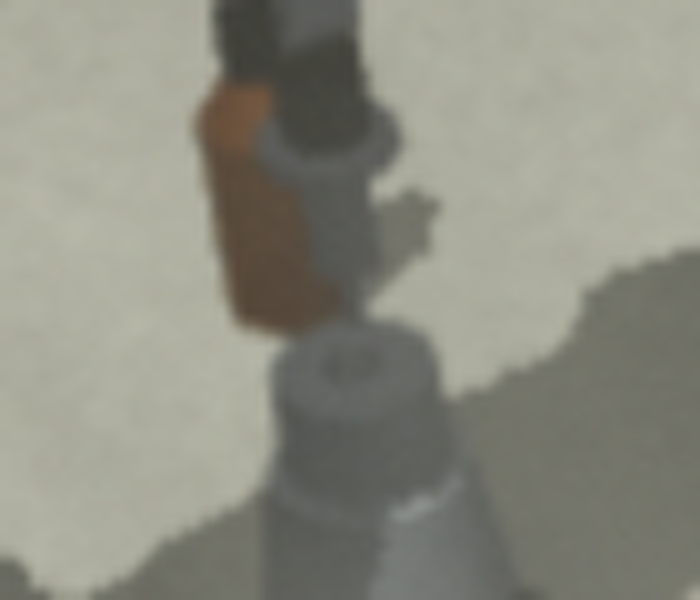

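View pics/w17.png

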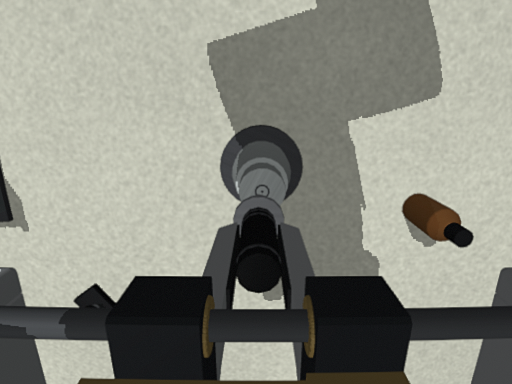

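Run:
```python
from h import *
c=optics.get_calibration('wrist');P,Q=cur()
a=cv2.imread('pics/w17.png');cv2.imwrite('pics/w17c.png',cv2.resize(a[160:300,190:340],(750,600),interpolation=cv2.INTER_CUBIC))
m=atz(c,(262,190.5),.136);print(m,Q.T@(m-P),P)
```

```text
[0.4715 0.1838 0.136 ] [0.0917 0.0036 0.0006] [0.4709 0.1802 0.2277]
```

View pics/w17c.png

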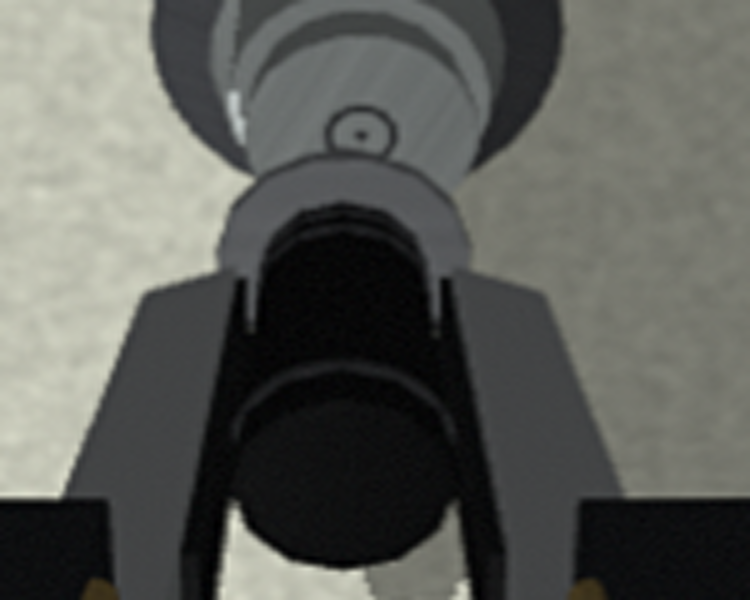

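Request:
arm_command --deltas '[{"translation":[0,0.12,0],"turn":[0,0,0]},{"translation":[0.1,0.12,0],"turn":[0,0,0]},{"translation":[0.2,0.12,0],"turn":[0,0,0]},{"translation":[0.2,0.12,0],"turn":[0,0,0]},{"translation":[0.2,0.12,0],"turn":[0,0,0]}]'

```text
time_s: 20.3
ee_pos: [0.4705, 0.1837, 0.222]
eef_rot: [-2.708, 1.57, -2.708]
force: [-0.2, -0.1, -0.5]
grip_width: 0.0233
```

```bash
python3 look.py 18
```

```text
[-0.2018 -0.0754 -0.5038] [-0.0112 -0.0205  0.0231] 0.023287359219817904 [0.4705 0.1837 0.222 ] 20.3
[0.4719 0.1842 0.1446] side [[179.005  158.2911]] mark [[179.7327 161.2013]]
crop offset 155,135, x10
trans [-1.11  -0.047  0.056] turn [-0.003  0.    -0.   ]
```

View pics/s18.png

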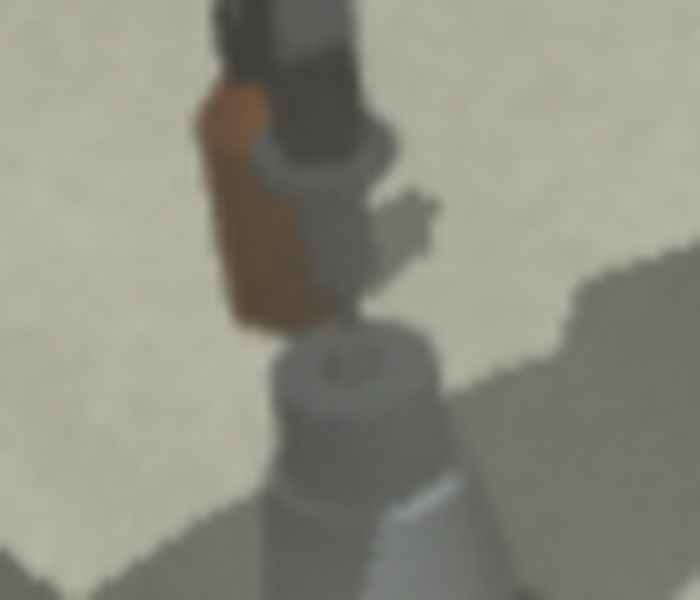

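View pics/w18.png

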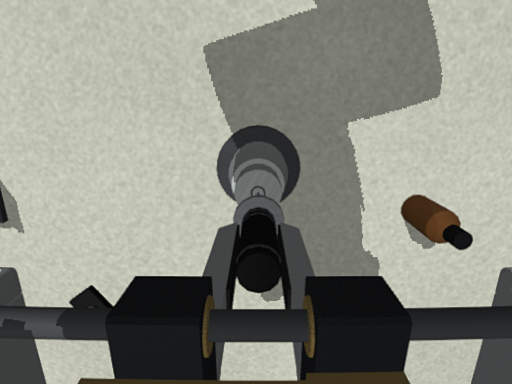

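Run:
```python
import cv2,numpy as np
a=cv2.imread('pics/s18.png')[250:430,230:480]; 
g=cv2.resize(a,(750,540),interpolation=cv2.INTER_CUBIC).astype(float)
g=np.clip((g-60)*3,0,255).astype(np.uint8); cv2.imwrite('pics/s18c.png',g)
```

```text
(no output)
```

View pics/s18c.png

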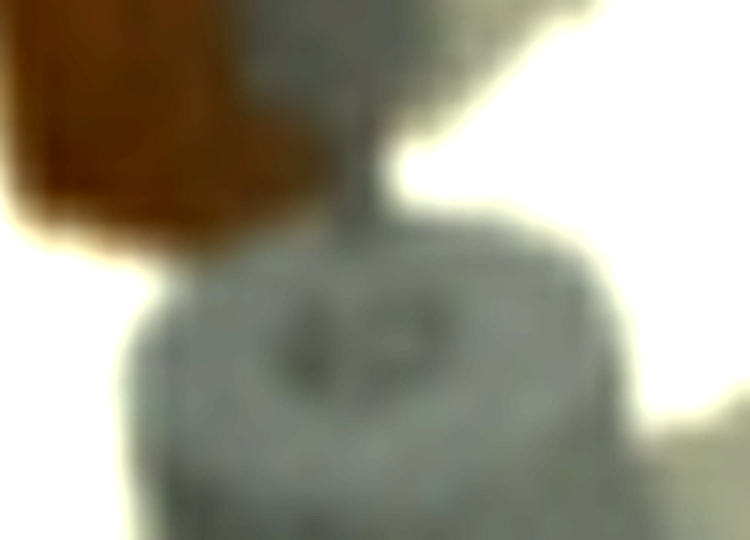

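Request:
arm_command --deltas '[{"translation":[0.08,-0.03,-0.02],"turn":[0,0,0]},{"translation":[0.16,-0.03,-0.02],"turn":[0,0,0]},{"translation":[0.22,-0.03,-0.02],"turn":[0,0,0]},{"translation":[0.26,-0.03,-0.02],"turn":[0,0,0]},{"translation":[0.26,-0.03,-0.02],"turn":[0,0,0]},{"translation":[0.26,-0.03,-0.02],"turn":[0,0,0]}]'

```text
time_s: 20.9
ee_pos: [0.4701, 0.1829, 0.2157]
eef_rot: [-2.733, 1.571, -2.733]
force: [-0.3, -0.4, -2.3]
grip_width: 0.0231
```

```bash
cat >> look.py <<'E'
g=cv2.imread(f'pics/s{n}.png')[220:430,230:480]; g=cv2.resize(g,(700,588),interpolation=cv2.INTER_CUBIC).astype(float)
cv2.imwrite(f'pics/s{n}c.png',np.clip((g-60)*3,0,255).astype(np.uint8))
E
python3 look.py 19
```

```text
[-0.2853 -0.3725 -2.3096] [ 0.0478 -0.0032 -0.0293] 0.023133624735468747 [0.4701 0.1829 0.2157] 20.9
[0.4715 0.1835 0.1383] side [[179.2943 160.4035]] mark [[179.7327 161.2013]]
crop offset 155,135, x10
trans [-1.369 -0.016  0.074] turn [-0.003  0.001  0.   ]
```

View pics/s19c.png

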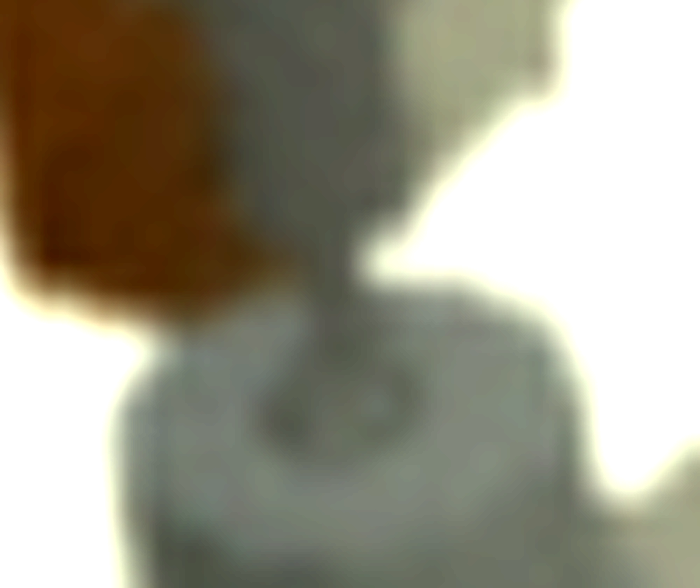

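```bash
cat > avg.py <<'E'
from h import *
F=[];Z=[]
for i in range(16):
    optics.camera('wrist'); o=ctrl.get_obs(); F.append(o['force']);Z.append(o['ee_pos'])
F=np.array(F);Z=np.array(Z);print(F.mean(0),F.std(0),Z.mean(0),Z.std(0),o['time_s'])
E
python3 avg.py
```

```text
[ 0.0511  0.1204 -1.1707] [0.5585 0.417  0.6197] [0.4701 0.1829 0.2157] [0. 0. 0.] 21.8
```

Request:
arm_command --deltas '[{"translation":[0.05,0,0],"turn":[0,0,0]},{"translation":[0.1,0,0],"turn":[0,0,0]},{"translation":[0.15,0,0],"turn":[0,0,0]},{"translation":[0.19,0,0],"turn":[0,0,0]},{"translation":[0.19,0,0],"turn":[0,0,0]},{"translation":[0.19,0,0],"turn":[0,0,0]}]'

```text
time_s: 22.3
ee_pos: [0.4701, 0.1829, 0.211]
eef_rot: [0.227, 1.571, 0.227]
force: [-0.5, -0.7, 0.8]
grip_width: 0.0231
```

```bash
python3 avg.py
```

```text
[ 0.0629  0.292  -0.0733] [0.7137 0.3843 0.4217] [0.4701 0.1829 0.211 ] [0. 0. 0.] 23.1
```

Request:
arm_command --deltas '[{"translation":[0.04,0,0],"turn":[0,0,0]},{"translation":[0.08,0,0],"turn":[0,0,0]},{"translation":[0.11,0,0],"turn":[0,0,0]},{"translation":[0.13,0,0],"turn":[0,0,0]},{"translation":[0.13,0,0],"turn":[0,0,0]},{"translation":[0.13,0,0],"turn":[0,0,0]}]'

```text
time_s: 23.6
ee_pos: [0.4702, 0.1829, 0.2078]
eef_rot: [0.238, 1.571, 0.238]
force: [-0.3, -0.5, 1.4]
grip_width: 0.0232
```

```bash
python3 avg.py; python3 look.py 20
```

```text
[-0.1183 -0.0741  1.4016] [0.5177 0.4114 0.4308] [0.4701 0.1829 0.2077] [0. 0. 0.] 24.4
[-0.8523  0.2166  1.2071] [-0.0113  0.011   0.0648] 0.023627515230231075 [0.4701 0.1829 0.2077] 24.4
[0.4715 0.1835 0.1303] side [[179.6936 162.7784]] mark [[179.7327 161.2013]]
crop offset 155,135, x10
trans [-1.692 -0.016  0.075] turn [-0.004  0.    -0.   ]
```

View pics/s20c.png

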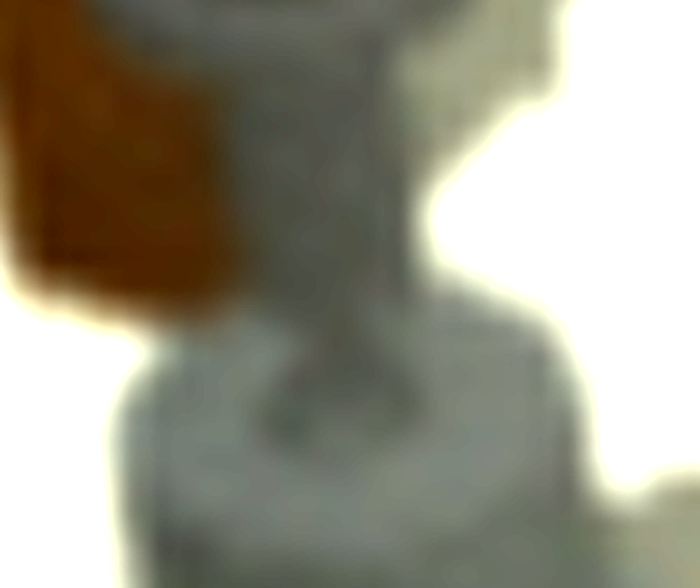

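View pics/w20.png

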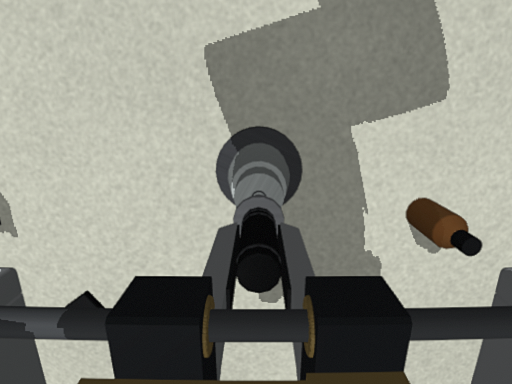

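View pics/s20.png

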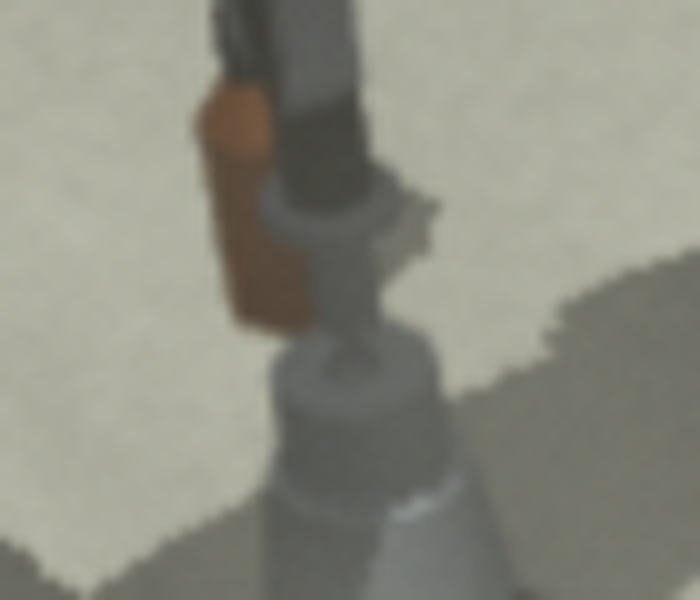

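```bash
python3 -c "
from station import ctrl
print(ctrl.get_obs()['time_s']); print(ctrl.hand_in())"
```

```text
24.5
the job is handed in; nothing more can be done
None
```

The job is handed in at 24.5 s of the 58 s allowed. The loose beaker is nested on the fixture and released. The probe is held upright and still, with its tip in the ring and its plunger about half way in.

- **Nesting:** The arm met resistance at the expected height: the tool was 54 mm higher than when it gripped the beaker on the table. Triangulating the ring mark put the top at about 134 mm, against 136 mm expected.
- **Press:** The wrist force, averaged before and after and corrected for the probe's weight, rose by about 2.6 N. That is about 4.9 mm of plunger travel, and the force never went above that level.
- **Tip position:** The last side view has the tip within about 1 mm of the ring's centre (5.5 mm allowed). An earlier side check, before I lowered the probe, had suggested about 2 mm. The wrist camera showed it centred within its error.
- **Uprightness:** The tool is vertical, and in the pictures the probe lies parallel to it.
- **Bystanders:** I did not touch the oil bottle, the rail clamp or the brass weight.

**Disagreements and misses:**
- The first grasp closed on nothing. The pictures put the real fingertips about 13 mm behind the reported tool point, not 19 mm ahead of it as stated. I corrected for that from then on.
- The trained network's `beaker_loose_mark` in the side view was about 9 mm off the other measurements after nesting, so I used my own ring reading instead.

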